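First-in-first-out restock of the wax tin rack at the band saw

TASK

Restock the tin rack first-in-first-out: bring the old tins (orange lids) already in the lane forward to the yellow front stop, then load all the new tins (blue lids) from the table behind them, everything standing upright in one close row without gaps. Then tighten the rack's two clamp knobs fully, clockwise to their end stops, first the front (red) one and then the rear (black) one. Leave everything else where it is.

Things in the scene. Friction and masses are not known exactly. Their poses are not given: they have to be found in the camera images.
- rack: fixed tin rack, an open-topped lane for one row of tins. x runs along the lane from front stop to open rear end, y across, z up; origin on the table under the lane's middle. 310 x 64 mm; floor 4 mm thick; green side rails with inner faces 54 mm apart, tops 16 mm above the table; yellow front stop, top 30 mm up. Two flat 4 mm tabs reach to y = -131 mm and carry the knobs
- lane_front (a point): point on the lane floor (4 mm above the table), in the middle of the inner face of the yellow front stop, 150 mm in front of the rack's origin; axes as the rack's, so x is the distance behind the stop. The lane floor goes on to x = 305 mm; a tin touching the stop has its centre at x = 23 mm
- old1: round wax tin, 46 mm diameter, 50 mm tall, 0.12 kg, origin at the centre of its underside, z up its axis; brown card body and orange lid: old stock, at the start in the lane, well behind the front stop. Two or three of the old tins are present
- old2: round wax tin, 46 mm diameter, 50 mm tall, 0.12 kg, origin at the centre of its underside, z up its axis; brown card body and orange lid: old stock, at the start in the lane, well behind the front stop. Two or three of the old tins are present
- old3: round wax tin, 46 mm diameter, 50 mm tall, 0.12 kg, origin at the centre of its underside, z up its axis; brown card body and orange lid: old stock, at the start in the lane, well behind the front stop. Two or three of the old tins are present
- new1: round wax tin, 46 mm diameter, 50 mm tall, 0.12 kg, origin at the centre of its underside, z up its axis; white body and blue lid: new stock, at the start on the table to the right of the rack. Two or three of the new tins are present
- new2: round wax tin, 46 mm diameter, 50 mm tall, 0.12 kg, origin at the centre of its underside, z up its axis; white body and blue lid: new stock, at the start on the table to the right of the rack. Two or three of the new tins are present
- new3: round wax tin, 46 mm diameter, 50 mm tall, 0.12 kg, origin at the centre of its underside, z up its axis; white body and blue lid: new stock, at the start on the table to the right of the rack. Two or three of the new tins are present
- front_knob (a joint): captive clamp knob with a red grip bar, on the rack's front tab; rad, 0 slackest, 3.4 its end stop (tight), growing clockwise seen from above; turns easily (0.03 N m), stays where left. Bar 42 x 14 mm, along the rack's x axis at 0, turned clockwise from there by the value; bar top 48 mm, round skirt below it (44 mm across) 18 mm above the table
- front_knob_grip (a point): on the axis of the red front knob at the height to grip its bar, 41 mm above the table; 90 mm in front of the rack's origin and 95 mm to its -y side
- rear_knob (a joint): captive clamp knob with a black grip bar, on the rack's rear tab; rad, 0 slackest, 3.4 its end stop (tight), growing clockwise seen from above; turns easily (0.03 N m), stays where left. Bar 42 x 14 mm, along the rack's x axis at 0, turned clockwise from there by the value; bar top 48 mm, round skirt below it (44 mm across) 18 mm above the table
- rear_knob_grip (a point): on the axis of the black rear knob at the height to grip its bar, 41 mm above the table; 90 mm behind the rack's origin and 95 mm to its -y side
- offcut: loose pine offcut, 62 x 44 x 36 mm (x, y, z), origin under its centre, standing among the new tins; leave it
- bolt_tub: loose clear plastic tub of bolts, 75 x 60 x 35 mm (x, y, z), origin under its centre, standing among the new tins; leave it
- brush: loose brush with a wooden handle, lying at the far side; leave it
- screwdriver: loose yellow-handled screwdriver, lying at the far right; leave it
- bar_clamp: loose bar clamp with blue jaws, 300 mm long, lying at the left; leave it
- bearing: loose steel bearing, 44 mm across, 12 mm thick, lying at the far right; leave it
There are look-alikes about, which are no part of the job. Leave any pink look-alike of the old1 alone. Leave any pink look-alike of the old3 alone.

How it is judged:
By the outcome, as a careful person would: the job done as asked, in the order asked, and still so for the second after the job is handed in, with the robot touching nothing.
Of old1, old2, old3 only 2 to 3 are there at a start; the rules pass over those that are not, and their reading is None.
Of new1, new2, new3 only 2 to 3 are there at a start; the rules pass over those that are not, and their reading is None.
At some moment in a run one of old1, old2, old3, new1, new2, new3 may be knocked a few centimetres aside while the robot is not near it.
Once in a run the grip may slacken for a moment while it holds something.
It also fails if it takes over 210 s, if anything falls off the work surface, if the arm or the gripper's body presses on something with over 40 N, if the wrist force passes 120 N, or if a joint passes its speed limit or range.

ROBOT

A 7-joint arm with a two-finger parallel gripper is mounted at the origin on the work surface. World frame = base frame: x ahead of the robot, y to its left, z up, the work surface at z = 0. Lengths are in m, angles in degrees, forces in N, time in s.
With the tool pointing down it reaches from about 0.425 to 0.875 m from the base axis. Payload 4.7 kg.
Tool frame: the origin (TCP) lies at the very end of the fingers, on their centre line; the grasp point (between the pads) lies 19 mm behind it; y points along the fingers, z is the direction in which the jaws open and shut, and the axes are right-handed (so a half turn about y gives the same grasp; the last joint's range is limited). The gripper opens to 87 mm and grips with 3 to 60 N. Pads are 19 mm wide; open, the fingers measure 117 mm over their backs; the gripper's body (75 mm by 190 mm) begins 51 mm behind the grasp point.
Start: joints at [69.219, 18.392, -4.016, 83.108, 1.295, 78.541, -3.26], TCP at [0.239, -0.604, 0.223] pointing down, gripper open.
Joint ranges: [-163.93, 163.93], [-17.29, 119.83], [-79.2, 71.16], [3.27, 140.29], [-89.18, 269.18], [5.43, 117.66], [-154.24, 154.24]. Speed limits (degrees/s): [147.25, 147.25, 180, 180, 180, 180, 180].

INTERFACE

Orientations are given as [roll, pitch, yaw] about the fixed x, y, z axes, in that order (R = Rz(yaw) Ry(pitch) Rx(roll)).
In Python, from cell import env gives the robot as it stands.
- The arm moves only by the shell command python3 -m pendant 'ROWS' [FORCE]. ROWS is JSON, one flat list of numbers, 7 for each row, row after row: the shift along the world's x, y, z in units of 40 mm (1.0 is 40 mm), then the turn, a rotation vector about the world's x, y, z in units of 10 degrees (1.0 is 10 degrees), then the finger opening in mm, from 0 to 87. In form: [x, y, z, wx, wy, wz, jaw, x, y, z, wx, wy, wz, jaw, ...]. A call has 1 to 10 rows; each row shifts and turns the commanded pose from where the row before left it; what a row does not reach is not made up. A row lasts 1/8 s, in which the tool goes at most 62.5 mm and 10.7 degrees, less where a joint would pass 70% of its speed; a pose out of reach is approached as far as the arm can. A call is refused whole if a number of a shift passes 1 or a number of a turn 1, either way. A call with a gripper value outside its range is refused whole. The fingers move at their own pace and stop on an object; FORCE is the grip in N (left out, the last holds). Time passes only in rows, so rows that do not move let the fingers close. It gives the time, the measured TCP pose, the force and the opening at its end, in the units of the state.
- env.get_obs(): the state, without advancing time (a new reading comes with each control period).
- env.read_camera(name): name is "scene" or "side" or "wrist"; returns a dict with "image" (420x560x3 uint8, red, green, blue), "fx", "fy", "cx", "cy" (pixels), "cam_to_world" (4x4, takes a point from camera to world coordinates). Camera axes: x right, y up, looking along -z (the intrinsics and any distortion apply to the point x, -y, -z); pixel columns grow to the right and rows downward; lengths in m; the calibration is good to about 2 mm. A picture is of the moment at which its call begins. There is no depth.
- env.sign_off(): hands the job in, once; it reports no verdict.
The state is a dict: "time_s": time; "qpos": joint angles; "joint_velocities": joint speeds; "effort": joint torques, N m; "tool_pos": TCP position; "tool_rot": TCP orientation; "force": force on the tool from outside, world axes, zero at the start; "wrist_torque": the same for the moment, N m; "grip_width": finger opening in m.
Only numpy, scipy, OpenCV 4.12 (cv2) and the standard library are available. Lean on these libraries where they do the work, as an engineer would, in place of code of your own. Each camera call takes 0.05 s, during which the arm holds its last target.

## Working session

There is one attempt and no reset: what is moved stays moved. The work goes in short steps, Python scripts to look and compute and a shell command to move; the robot and the scene stay as the last step left them, time stands still between calls to the robot, and variables do not carry over. Pictures are saved under pics/ and viewed, and the job is handed in when it is done.

```bash
ls; mkdir -p pics; python3 - <<'E'
from cell import env
import cv2
o=env.get_obs()
print({k:(v if not hasattr(v,'round') else v) for k,v in o.items()})
for n in ["scene","side","wrist"]:
    c=env.read_camera(n); cv2.imwrite(f"pics/{n}0.png",c["image"][:,:,::-1])
    print(n,c["fx"],c["fy"],c["cx"],c["cy"],c["cam_to_world"],[k for k in c])
E
```

```text
pics
{'time_s': 0.0, 'qpos': array([69.216793  , 18.43867195, -4.01690343, 83.17483609,  1.29281716,
       78.54248372, -3.26003525]), 'joint_velocities': array([ 0.03773354, -0.10010362, -0.01135167, -0.03994769, -0.08914241,
        0.01172014,  0.03281986]), 'effort': array([-1.95678736e-04, -4.91286349e+01, -4.03940147e-01, -3.12532282e+01,
       -6.39695465e-02,  4.37951228e-02,  1.73227936e-04]), 'tool_pos': array([ 0.23895716, -0.60387426,  0.22146668]), 'tool_rot': array([-9.01108611e+01, -3.29294216e-03, -1.58406211e+02]), 'force': array([ 0.64401277,  0.33346465, -0.10736035]), 'wrist_torque': array([ 0.01138943,  0.00340866, -0.03914032]), 'grip_width': 0.08743001708802095}
scene 389.49760678155127 389.49760678155127 280.78324542638694 210.7643008140557 [[-0.56660134 -0.56886461  0.59611742  1.18016318]
 [ 0.82385172 -0.40445344  0.39709666  0.45426358]
 [ 0.01520751  0.71610786  0.69782395  0.78421362]
 [ 0.          0.          0.          1.        ]] ['image', 'fx', 'fy', 'cx', 'cy', 'cam_to_world']
side 537.6195587224502 537.6195587224502 270.7762755948276 209.27073004714853 [[-0.78153401  0.42971909 -0.45226772 -0.2191049 ]
 [-0.62374621 -0.55222857  0.55315846  1.01701938]
 [-0.01205241  0.71441242  0.69962106  1.33627068]
 [ 0.          0.          0.          1.        ]] ['image', 'fx', 'fy', 'cx', 'cy', 'cam_to_world']
wrist 326.6136775610005 326.6136775610005 281.8622785865635 209.7248314194818 [[ 0.36826644  0.89329724  0.25768173  0.30833804]
 [-0.92971922  0.35426061  0.10060612 -0.57646856]
 [-0.00141532 -0.27662152  0.9609779   0.38413264]
 [ 0.          0.          0.          1.        ]] ['image', 'fx', 'fy', 'cx', 'cy', 'cam_to_world']
```

View pics/scene0.png

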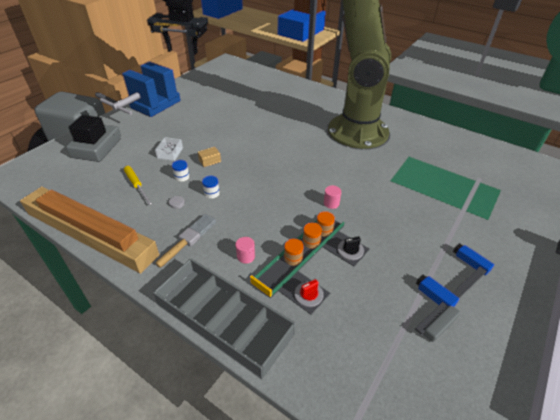

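View pics/side0.png

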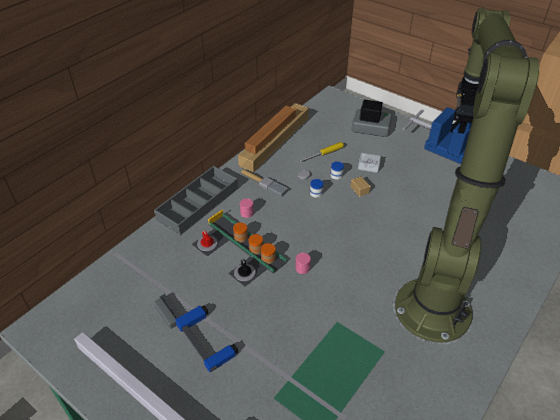

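View pics/wrist0.png

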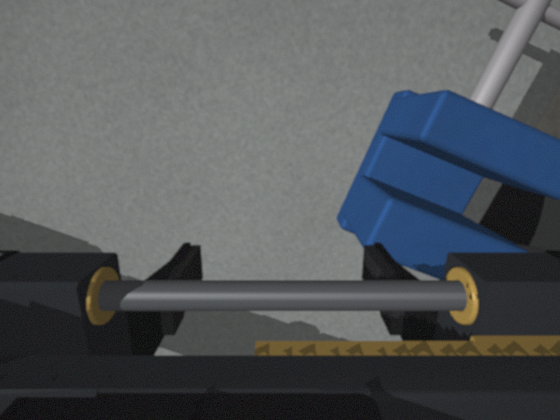

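```bash
python3 - <<'E'
import cv2
a=cv2.imread("pics/scene0.png"); b=cv2.imread("pics/side0.png")
cv2.imwrite("pics/c1.png",cv2.resize(a[180:320,220:380],None,fx=5,fy=4.28*5/4.28*0.85,interpolation=cv2.INTER_CUBIC)) if 0 else cv2.imwrite("pics/c1.png",cv2.resize(a[180:320,215:375],None,fx=4,fy=4,interpolation=cv2.INTER_CUBIC))
cv2.imwrite("pics/c2.png",cv2.resize(b[185:295,185:325],None,fx=5,fy=5,interpolation=cv2.INTER_CUBIC))
cv2.imwrite("pics/c3.png",cv2.resize(a[130:215,110:240],None,fx=6,fy=6,interpolation=cv2.INTER_CUBIC))
cv2.imwrite("pics/c4.png",cv2.resize(b[130:220,270:400],None,fx=6,fy=6,interpolation=cv2.INTER_CUBIC))
E
```

```text
(no output)
```

View pics/c1.png

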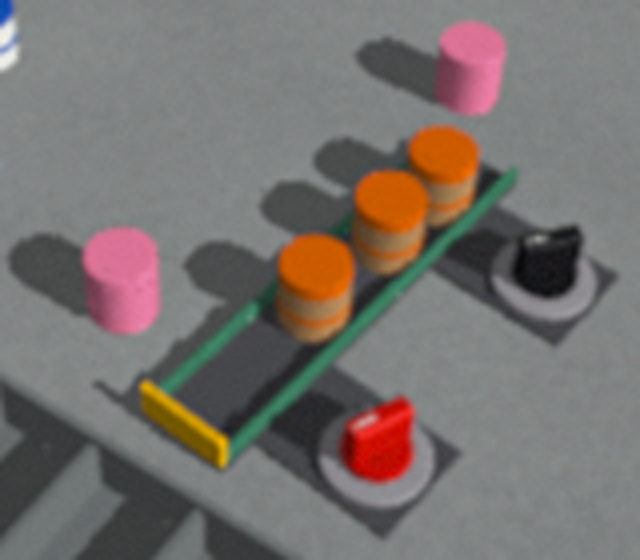

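View pics/c2.png

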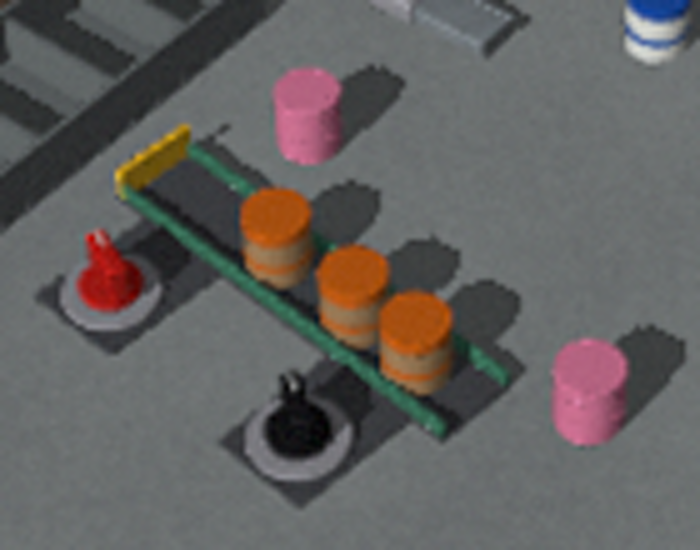

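View pics/c3.png

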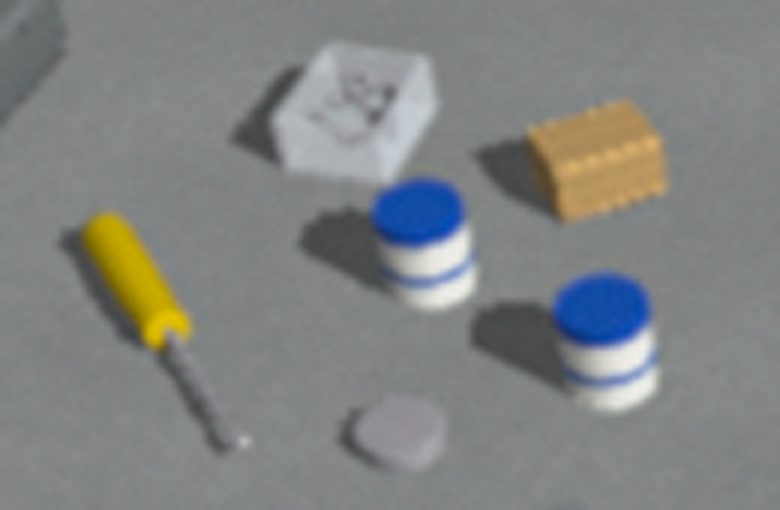

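View pics/c4.png

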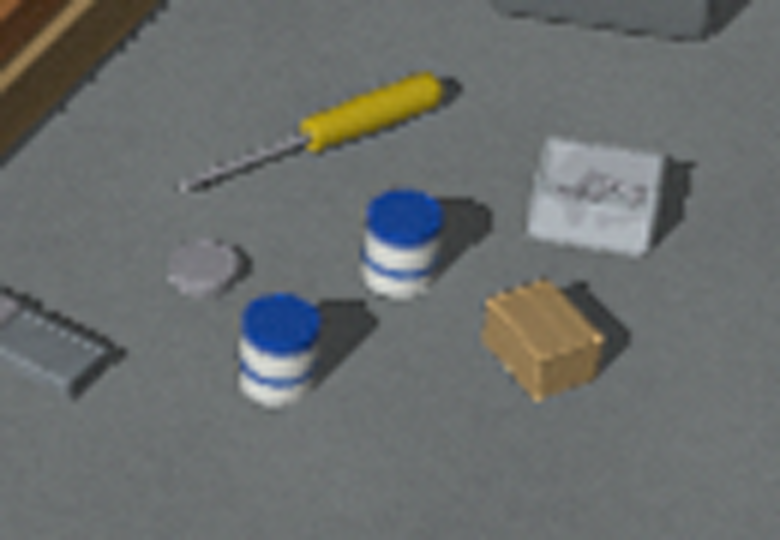

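```bash
cat > h.py <<'E'
import numpy as np, cv2
from cell import env
def cam(n): return env.read_camera(n)
def ray(c,u,v):
    d=np.array([(u-c["cx"])/c["fx"],-(v-c["cy"])/c["fy"],-1.]); M=c["cam_to_world"]
    return M[:3,3], M[:3,:3]@d
def onz(c,u,v,z):
    o,d=ray(c,u,v); return (o+d*(z-o[2])/d[2])[:3]
def proj(c,p):
    M=c["cam_to_world"]; q=M[:3,:3].T@(np.asarray(p,float)-M[:3,3]); q=q/-q[2]
    return np.array([c["cx"]+c["fx"]*q[0], c["cy"]-c["fy"]*q[1]])
def snap(n,name,box=None,s=1):
    c=cam(n); im=c["image"][:,:,::-1]
    if box: im=im[box[1]:box[3],box[0]:box[2]]
    if s!=1: im=cv2.resize(im,None,fx=s,fy=s,interpolation=cv2.INTER_CUBIC)
    cv2.imwrite("pics/"+name+".png",im); return c
def st():
    o=env.get_obs(); print(round(o["time_s"],2),o["tool_pos"].round(4),o["tool_rot"].round(2),o["force"].round(1),round(o["grip_width"]*1000,1))
E
cat > m0.py <<'E'
from h import *
a=cam("scene");b=cam("side")
pts={ 'oA':(.05,(1,316,263),(2,276,212)),'oB':(.054,(1,391,198),(2,354,272)),'oC':(.054,(1,443,152),(2,416,318)),
'nD':(.05,(3,420,210),(4,405,217)),'nE':(.05,(3,601,308),(4,282,322)),'pP':(.05,(1,120,253),(2,308,92)),'pQ':(.05,(1,471,46),(2,590,362)),
'redskirt':(.018,(1,378,460),(2,110,285)),'blkskirt':(.018,(1,545,278),(2,298,432)),'stopR':(.03,(1,143,383),(2,187,128)),'stopL':(.03,(1,227,442),(2,119,182)),'railLend':(.016,(1,516,172),(2,442,421)),'railRend':(.016,None,(2,508,376))}
off={1:(215,180,4),2:(185,185,5),3:(110,130,6),4:(270,130,6)}
for k,(z,p,q) in pts.items():
    r=[]
    for c,w in ((a,p),(b,q)):
        if w is None: continue
        ox,oy,s=off[w[0]]
        r.append(onz(c,ox+(w[1]+.5)/s-.5,oy+(w[2]+.5)/s-.5,z)[:2].round(4))
    print(k,*r)
E
python3 m0.py
```

```text
oA [0.6357 0.132 ] [0.641  0.1286]
oB [0.565  0.1431] [0.5634 0.1409]
oC [0.5094 0.1496] [0.5071 0.147 ]
nD [ 0.5656 -0.3302] [ 0.5621 -0.3323]
nE [ 0.5703 -0.2033] [ 0.5659 -0.2054]
pP [0.6993 0.028 ] [0.699 0.028]
pQ [0.4013 0.1111] [0.4004 0.1058]
redskirt [0.7165 0.2291] [0.7053 0.2246]
blkskirt [0.5376 0.2451] [0.5262 0.2425]
stopR [0.7582 0.0906] [0.7561 0.0918]
stopL [0.7633 0.1553] [0.7573 0.1592]
railLend [0.4623 0.1845] [0.4615 0.1785]
railRend [0.4512 0.1235]
```

```bash
cat > rack.py <<'E'
from h import *
from scipy.optimize import least_squares
a=cam("scene");b=cam("side")
off={1:(215,180,4),2:(185,185,5)}
P=[((-.1525,.032,.03),(1,143,384),(2,188,127)),((-.1525,-.032,.03),(1,227,444),(2,119,178)),((.155,-.0295,.016),(1,516,171),(2,443,419)),((.155,.0295,.016),None,(2,508,377)),
((-.09,-.095,.018),(1,378,452),(2,110,288)),((.09,-.095,.018),(1,545,272),(2,298,430))]
def res(s,which=(0,1),full=False):
    R=np.array([[np.cos(s[2]),-np.sin(s[2])],[np.sin(s[2]),np.cos(s[2])]]);o=[]
    for p,q,r in P:
        w=np.r_[R@np.array(p[:2])+s[:2],p[2]]
        for i,(c,x) in enumerate(((a,q),(b,r))):
            if x is None or i not in which: continue
            ox,oy,sc=off[x[0]]
            o+=list(proj(c,w)-[ox+(x[1]+.5)/sc-.5,oy+(x[2]+.5)/sc-.5])
    return np.array(o)
for w in ((0,),(1,),(0,1)):
    r=least_squares(res,[.6,.14,np.radians(175)],kwargs=dict(which=w)); print(w,r.x[:2].round(4),np.degrees(r.x[2]).round(2),r.fun.round(1))
E
python3 rack.py
```

```text
(0,) [0.6114 0.1395] 174.19 [ 0.1  0.5 -0.6  0.5  0.4 -0.2 -0.2 -0.7  0.4 -0.3]
(1,) [0.6082 0.1376] 174.77 [-0.4  0.1 -0.5 -0.5  0.5  1.7  0.2 -0.4 -0.1 -0.9  0.2 -0.2]
(0, 1) [0.6099 0.1383] 174.5 [ 0.3  0.1 -0.7 -0.1 -0.3 -0.  -0.8 -0.8  0.  -0.9 -0.2  1.6 -0.4 -0.4
  0.  -1.4 -0.6 -1.1  0.2 -1.1 -0.6 -0.3]
```

```bash
python3 -m pendant '[0.75,1,0,0,0,0,87, 0.75,1,0,0,0,0,87, 0.75,1,0,0,0,0,87, 0.75,1,0,0,0,0,87, 0.75,1,0,0,0,0,87, 0.75,1,0,0,0,0,87, 0.75,1,0,0,0,0,87, 0.75,1,0,0,0,0,87, 0,0,0,0,0,0,87]'; python3 - <<'E'
from h import *
snap("wrist","w1")
st()
E
```

```text
time_s: 1.48
tool_pos: [0.4822, -0.2793, 0.2229]
tool_rot: [-90.0, 0.1, -157.9]
force: [-0.5, 0.7, 0.0]
grip_width: 0.0872
1.52 [ 0.4804 -0.2823  0.2228] [-8.9990e+01  2.0000e-02 -1.5814e+02] [-1.   0.2  0.7] 86.8
```

View pics/w1.png

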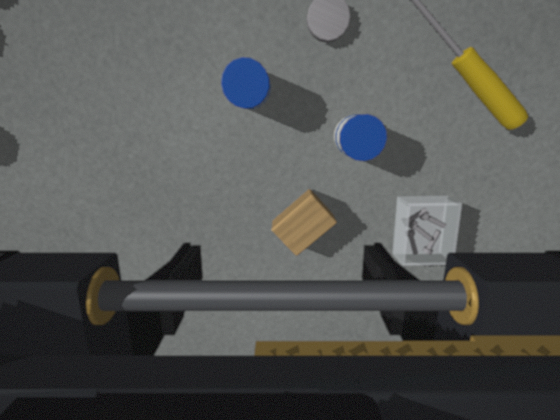

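The wrist view shows just two blue tins (lids at 246,83 and 360,137), the offcut (303,222), the tub (427,230) and the bearing (328,18). Next I go to the rack.

```bash
python3 - <<'E'
from h import *
c=cam("wrist")
for k,u,v,z in (("E",245,83,.05),("D",361,137,.05),("offcut",303,222,.036),("tub",427,230,.035),("bear",328,18,.012)): print(k,onz(c,u,v,z).round(4))
E
python3 -m pendant '[0,1,0,0,0,0.8,87, 0,1,0,0,0,0.8,87, 0,1,0,0,0,0.8,87, 0,1,0,0,0,0.8,87, 0,1,0,0,0,0.8,87, 0,1,0,0,0,0.8,87, 0,1,0,0,0,0.8,87, 0,1,0,0,0,0.8,87, 0,1,0,0,0,0.75,87, 0,0.8,0,0,0,0,87]'; python3 - <<'E'
from h import *
c=snap("wrist","w2")
st()
E
```

```text
E [ 0.5645 -0.2102  0.05  ]
D [ 0.5602 -0.3358  0.05  ]
offcut [ 0.4519 -0.3193  0.036 ]
tub [ 0.4953 -0.454   0.035 ]
bear [ 0.6559 -0.2623  0.012 ]
time_s: 2.82
tool_pos: [0.4794, 0.1073, 0.2228]
tool_rot: [-90.0, -0.0, -87.0]
force: [0.7, -0.2, -0.5]
grip_width: 0.0867
2.88 [0.4789 0.1123 0.223 ] [-89.93   0.15 -86.72] [-0.7  3.9  0.5] 87.3
```

View pics/w2.png

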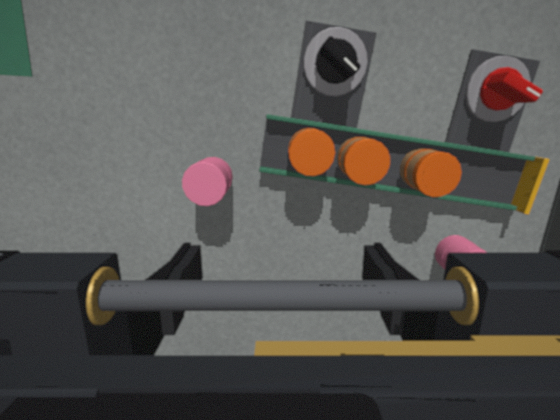

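```bash
python3 - <<'E'
from h import *
from scipy.optimize import least_squares
c=snap("wrist","w2c",(250,10,560,240),2.5)
print(env.get_obs()["qpos"].round(1)); st()
for u,v,z in ((311,152,.054),(364,161,.054),(438,173,.054)): print(onz(c,u,v,z).round(4))
P=[((-.090,-.095,.018),(499,90)),((.09,-.095,.018),(336,62)),((-.1525,.032,.03),(522,212)),((-.1525,-.032,.03),(546,158)),((.155,.0295,.016),(262,170)),((.155,-.0295,.016),(268,117))]
def res(s):
    R=np.array([[np.cos(s[2]),-np.sin(s[2])],[np.sin(s[2]),np.cos(s[2])]])
    return np.concatenate([proj(c,np.r_[R@np.array(p[:2])+s[:2],p[2]])-x for p,x in P])
r=least_squares(res,[.61,.138,3.05]);print(r.x[:2].round(4),np.degrees(r.x[2]).round(2),r.fun.round(1))
E
```

```text
[ 25.6   0.5 -41.4 103.8   0.3  75.8 -12.6]
2.92 [0.479  0.1101 0.2229] [-8.996e+01  7.000e-02 -8.672e+01] [0.3 0.4 0.7] 87.1
[0.5047 0.155  0.054 ]
[0.5591 0.1491 0.054 ]
[0.6362 0.1413 0.054 ]
[0.6071 0.1426] 174.8 [ 3.6 -1.  -0.4 -0.2  3.4  2.2 -0.   0.3 -3.8  0.4 -2.9  0.1]
```

View pics/w2c.png

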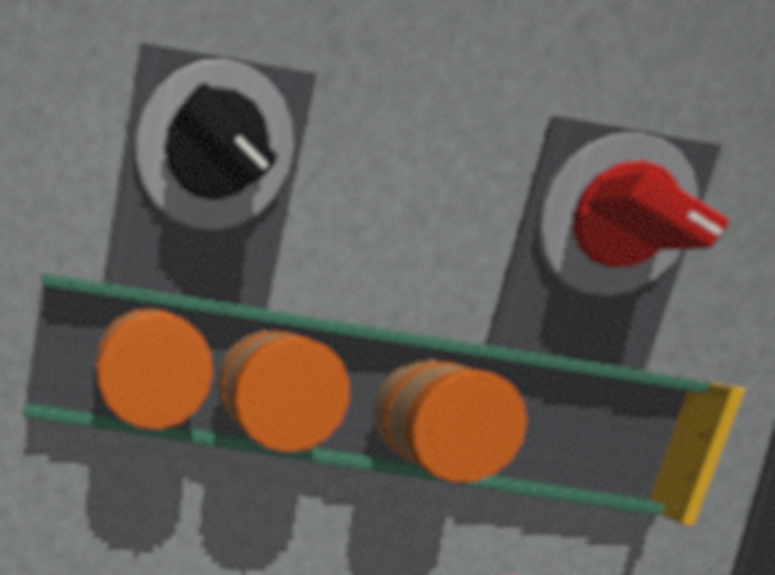

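```bash
python3 - <<'E'
from h import *
from scipy.optimize import least_squares
c=cam("wrist")
def g(u,v): return (250+u/2.5,10+v/2.5)
for u,v in ((155,368),(293,391),(469,425)): print(onz(c,*g(u,v),.054).round(4))
P=[((-.090,-.095,.018),g(621,209)),((.09,-.095,.018),g(215,137)),((-.155,.032,.03),g(692,524)),((-.155,-.032,.03),g(745,387)),((.155,.0295,.016),g(27,408)),((.155,-.0295,.016),g(45,277))]
def res(s):
    R=np.array([[np.cos(s[2]),-np.sin(s[2])],[np.sin(s[2]),np.cos(s[2])]])
    return np.concatenate([proj(c,np.r_[R@np.array(p[:2])+s[:2],p[2]])-x for p,x in P])
r=least_squares(res,[.61,.138,3.05]);print(r.x[:2].round(4),np.degrees(r.x[2]).round(2),r.fun.round(1))
print([ onz(c,*g(u,v),z).round(4)[:2] for u,v,z in ((240,135,.048),(272,170,.048),(690,205,.048),(727,228,.048))])
st()
E
```

```text
[0.5062 0.1474 0.054 ]
[0.563  0.1414 0.054 ]
[0.6372 0.1316 0.054 ]
[0.6077 0.1355] 174.45 [ 4.3  0.6  0.5  1.2 -0.2 -0.4 -0.4 -1.  -2.2  0.3 -2.2 -0.2]
[array([0.5318, 0.2367]), array([0.5455, 0.225 ]), array([0.7097, 0.2217]), array([0.7264, 0.2141])]
2.98 [0.4793 0.1076 0.2227] [-8.998e+01 -2.000e-02 -8.686e+01] [ 0.1 -0.3  0.4] 86.4
```

```bash
python3 -m pendant '[-0.1,0.3,0,0,0,1,0, -0.1,0.3,0,0,0,1,0, -0.1,0.3,0,0,0,1,0, -0.09,0.19,0,0,0,1,0, 0,0,0,0,0,1,0, 0,0,0,0,0,1,0, 0,0,0,0,0,1,0, 0,0,-0.8,0,0,1,0, 0,0,-1,0,0,0.14,0, 0,0,-1,0,0,0,0]'; python3 - <<'E'
from h import *
c=snap("wrist","w3")
st(); print(env.get_obs()["qpos"].round(1))
E
```

```text
time_s: 4.22
tool_pos: [0.4645, 0.148, 0.1095]
tool_rot: [-90.1, -0.1, -5.8]
force: [0.1, -0.9, -0.3]
grip_width: 0.0016
4.28 [0.4607 0.147  0.1045] [-90.17   0.43  -5.77] [-2.9 -1.4 -2.8] 0.9
[ 21.6   7.3 -44.5 112.7   5.7  62.6  58.9]
```

View pics/w3.png

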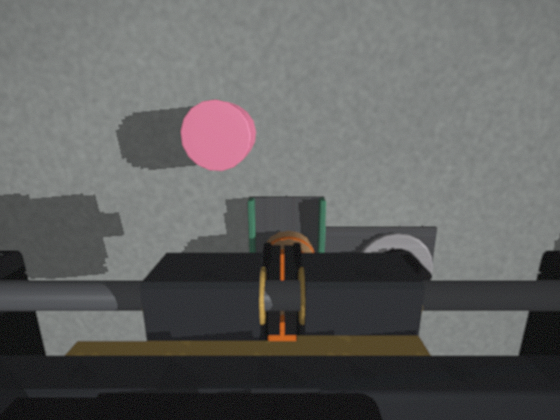

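```bash
python3 -m pendant '[0,0.05,-0.8,0,0,0,0, 0,0.04,-0.8,0,0,0,0, 0,0,-0.5,0,0,0,0, 0,0,0,0,0,0,0, 0,0,0,0,0,0,0]' 20; python3 - <<'E'
from h import *
c=snap("side","s3",(185,150,325,295),4)
st()
E
```

```text
time_s: 4.9
tool_pos: [0.4648, 0.1539, 0.0277]
tool_rot: [-90.0, -0.1, -5.6]
force: [-0.2, 0.4, -0.2]
grip_width: 0.0003
4.95 [0.4648 0.1542 0.0279] [-89.99  -0.12  -5.6 ] [-1.   0.2  0.6] 0.4
```

View pics/s3.png

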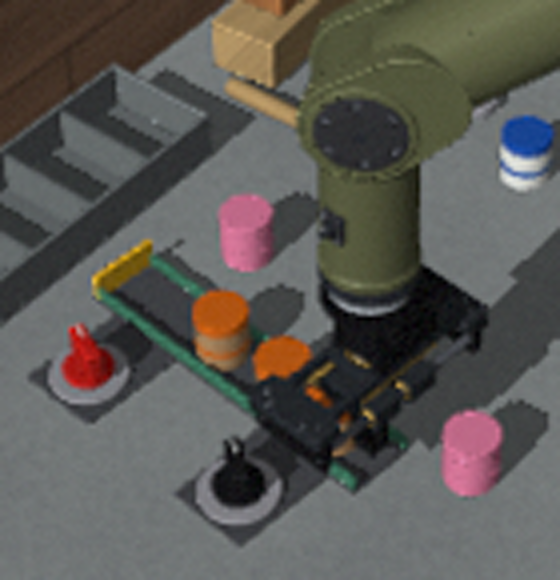

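```bash
python3 -m pendant '[0,-0.08,-0.35,0,0,0,0, 0.25,-0.024,0,0,0,0,0, 0.3,-0.029,0,0,0,0,0, 0.3,-0.029,0,0,0,0,0, 0.3,-0.029,0,0,0,0,0, 0.3,-0.029,0,0,0,0,0, 0.3,-0.029,0,0,0,0,0, 0.3,-0.029,0,0,0,0,0, 0.3,-0.029,0,0,0,0,0, 0.3,-0.029,0,0,0,0,0]'; python3 -m pendant '[0.3,-0.029,0,0,0,0,0, 0.3,-0.029,0,0,0,0,0, 0.2,-0.019,0,0,0,0,0, 0.05,-0.005,0,0,0,0,0,0,0,0,0,0,0,0]'; python3 - <<'E'
from h import *
c=snap("side","s4",(185,150,325,295),4)
snap("scene","a4",(215,180,375,320),4)
st()
E
```

```text
time_s: 6.2
tool_pos: [0.5703, 0.1412, 0.0126]
tool_rot: [-90.0, 0.0, -5.5]
force: [-1.2, 0.5, 1.1]
grip_width: 0.0003
time_s: 6.82
tool_pos: [0.6039, 0.138, 0.0126]
tool_rot: [-90.0, -0.0, -5.5]
force: [0.7, -0.0, -0.3]
grip_width: 0.0006
6.92 [0.6039 0.138  0.0128] [-8.999e+01 -6.000e-02 -5.500e+00] [ 0.7 -0.1  0.1] 0.3
```

View pics/s4.png

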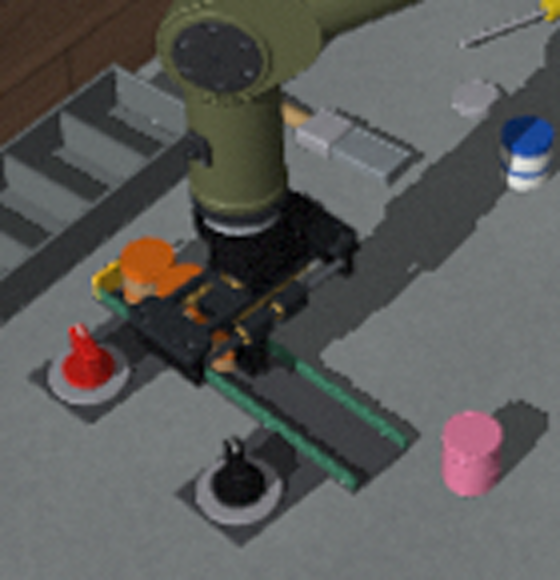

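View pics/a4.png

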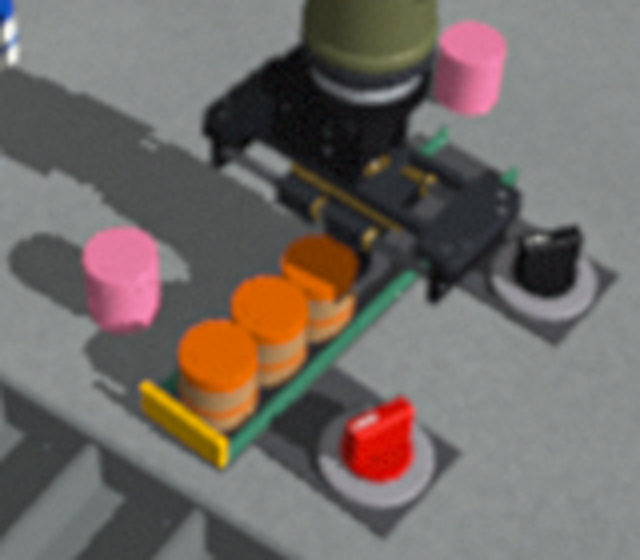

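```bash
python3 -m pendant '[0.05,-0.005,0,0,0,0,0, 0.05,-0.005,0,0,0,0,0, 0.05,-0.005,0,0,0,0,0]';python3 -m pendant '[0.05,-0.005,0,0,0,0,0,0.05,-0.005,0,0,0,0,0]'
```

```text
time_s: 7.3
tool_pos: [0.6094, 0.1376, 0.0127]
tool_rot: [-90.0, 0.0, -5.5]
force: [-3.8, 0.9, 2.1]
grip_width: 0.0006
time_s: 7.55
tool_pos: [0.6112, 0.1374, 0.0124]
tool_rot: [-90.1, 0.3, -5.5]
force: [-11.4, 0.2, 8.6]
grip_width: 0.0005
```

```bash
python3 -m pendant '[-0.15,0.014,0,0,0,0,0, 0,0,1,0,0,0,0, 0,0,1,0,0,0,0, -0.2,-0.8,1,0,0,0,66, -0.2,-1,0.5,0,0,0,66, -0.2,-1,0,0,0,0,66, -0.2,-1,0,0,0,0,66, -0.15,-1,0,0,0,0,66, 0,-1,0,0,0,0,66, 0,-1,0,0,0,0,66]';python3 -m pendant '[0,-0.8,0,0,0,0,66,0,0,0,0,0,0,66]'; python3 - <<'E'
from h import *
snap("wrist","w5");snap("scene","a5",(110,130,380,320),2.9);c=cam("wrist")
st()
E
```

```text
time_s: 8.8
tool_pos: [0.5701, -0.1365, 0.153]
tool_rot: [-90.1, -0.1, -5.5]
force: [0.7, 0.7, 0.3]
grip_width: 0.0615
time_s: 9.05
tool_pos: [0.5694, -0.171, 0.1524]
tool_rot: [-90.1, -0.1, -5.9]
force: [0.7, 0.2, -0.1]
grip_width: 0.0655
9.2 [ 0.57   -0.1652  0.1527] [-8.997e+01 -5.000e-02 -5.440e+00] [ 1.1  1.2 -1.2] 66.0
```

View pics/w5.png

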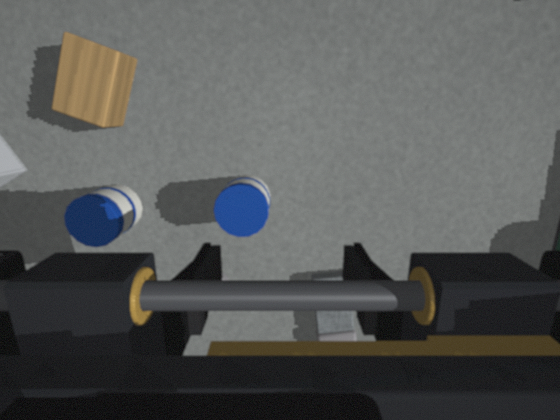

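View pics/a5.png

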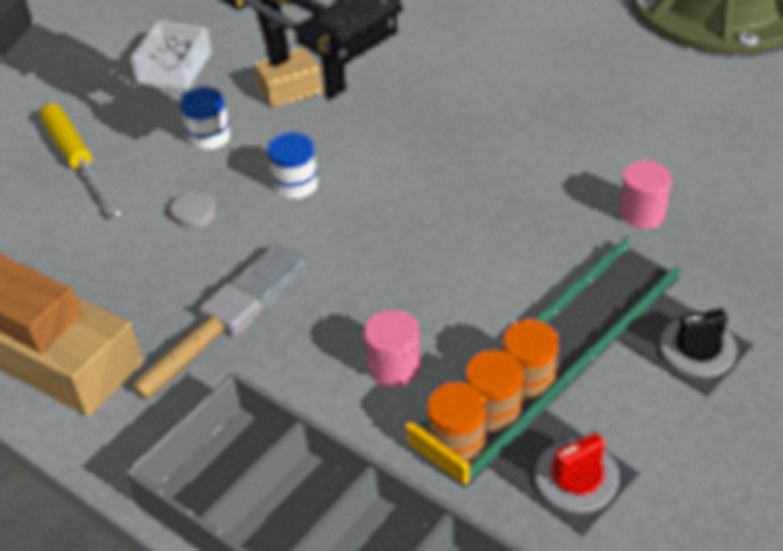

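Old tins are touching the stop in a row. The nearer blue tin's lid is at wrist (242,208), clear of its neighbours.

```bash
python3 - <<'E'
from h import *
c=cam("wrist");st()
print(onz(c,242,208,.05).round(4), proj(c,env.get_obs()["tool_pos"]), proj(c,[.566,-.207,.05]))
# base edge of body: bottom center
print(onz(c,98,219,.05).round(4))
E
```

```text
9.25 [ 0.57   -0.1648  0.1528] [-8.997e+01 -5.000e-02 -5.390e+00] [-0.6  0.6 -0.3] 66.0
[ 0.5648 -0.1987  0.05  ] [283.02935117 262.72193335] [232.47122286 210.3023439 ]
[ 0.5628 -0.3221  0.05  ]
```

```bash
python3 -m pendant '[-0.05,-0.5,-0.8,0,0,0,66, 0,-0.45,-0.7,0,0,0,66, 0,0,0,0,0,0,66,0,0,0,0,0,0,66]'; python3 - <<'E'
from h import *
c=snap("wrist","w6");snap("side","s6",(250,90,420,230),4.5)
st()
E
```

```text
time_s: 9.75
tool_pos: [0.5687, -0.2026, 0.0938]
tool_rot: [-90.0, -0.1, -5.4]
force: [-0.1, 0.1, 0.7]
grip_width: 0.066
9.85 [ 0.569  -0.2029  0.0944] [-90.01  -0.16  -5.39] [-0.1  0.1  0.2] 66.0
```

View pics/w6.png

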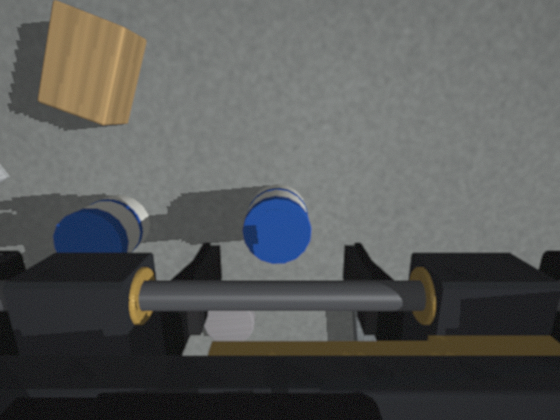

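View pics/s6.png

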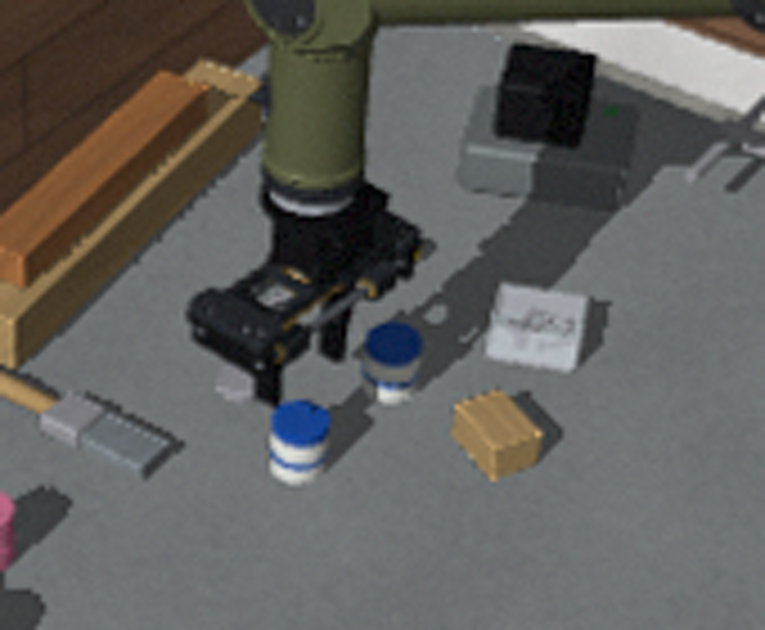

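```bash
python3 - <<'E'
from h import *
c=cam("wrist");st()
print(onz(c,277,228,.05).round(4), proj(c,env.get_obs()["tool_pos"]))
t=env.get_obs()["tool_pos"]; print(proj(c,[t[0],t[1],.05]))
E
```

```text
9.9 [ 0.5688 -0.2032  0.0942] [-90.02  -0.15  -5.4 ] [0.5 0.5 0.9] 65.9
[ 0.5642 -0.206   0.05  ] [281.63535676 262.41676173]
[281.74572851 234.05456162]
```

```bash
python3 -m pendant '[-0.09,-0.07,-0.6,0,0,0,66, 0,0,-0.7,0,0,0,66, 0,0,-0.55,0,0,0,66, 0,0,0,0,0,0,66, 0,0,0,0,0,0,40, 0,0,0,0,0,0,40, 0,0,0,0,0,0,40, 0,0,0,0,0,0,40]' 30;  python3 - <<'E'
from h import *
c=snap("wrist","w7");st()
E
```

```text
time_s: 10.9
tool_pos: [0.5647, -0.2072, 0.0197]
tool_rot: [-90.0, -0.1, -5.5]
force: [-0.7, 0.9, 5.3]
grip_width: 0.0453
10.95 [ 0.5647 -0.2072  0.0197] [-9.002e+01 -9.000e-02 -5.510e+00] [-0.4  2.4  6. ] 45.5
```

View pics/w7.png

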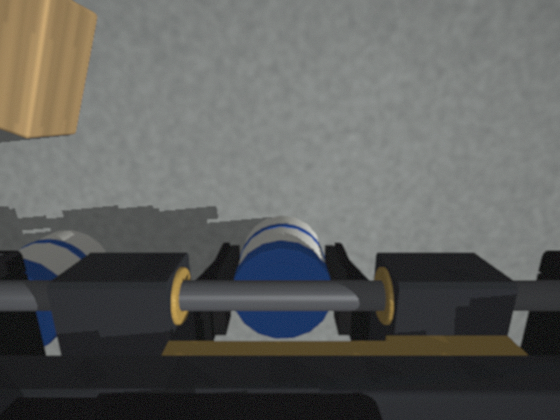

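```bash
python3 -m pendant '[0,0,0.15,0,0,0,40, 0,0.5,0,0,0,0,40, 0.1,0.8,0,0,0,0,40, 0.1,0.8,0,0,0,0,40, 0.1,0.8,0,0,0,0,40, 0.1,0.8,0,0,0,0,40, 0.1,0.8,0.2,0,0,0,40, 0.1,0.8,0.5,0,0,0,40, 0.1,0.6,0.3,0,0,0,40, 0,0,0,0,0,0,40]' 45;  python3 - <<'E'
from h import *
c=snap("wrist","w8");snap("scene","a8",(180,130,380,320),3.2);st()
E
```

```text
time_s: 12.2
tool_pos: [0.5919, 0.0333, 0.0654]
tool_rot: [-89.9, -0.1, -5.2]
force: [-0.0, -0.9, -2.2]
grip_width: 0.0452
12.3 [0.591  0.0287 0.0638] [-9.005e+01  7.000e-02 -5.460e+00] [-0.9 -0.5 -1.4] 45.1
```

View pics/w8.png

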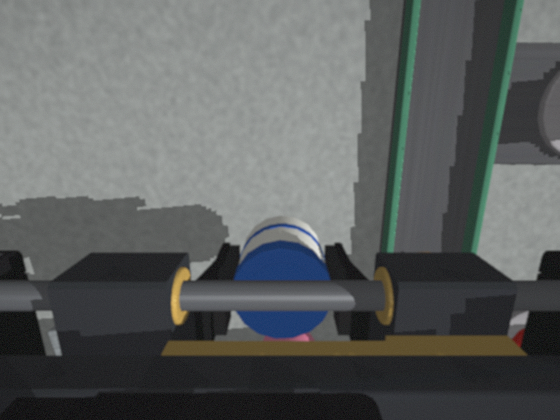

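View pics/a8.png

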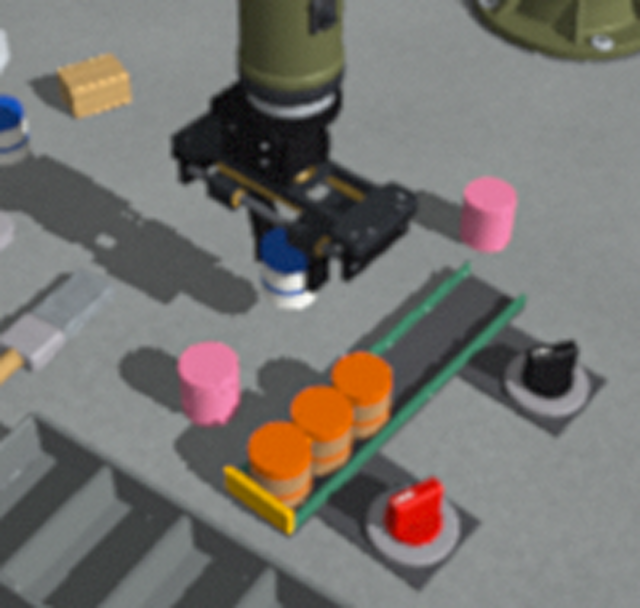

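```bash
python3 -m pendant '[0.05,0.9,0,0,0,0,40, 0,0.9,0,0,0,0,40, 0,0.9,0,0,0,0,40, 0,0.04,0,0,0,0,40, 0,0,-0.5,0,0,0,40, 0,0,0,0,0,0,40]' 45;  python3 - <<'E'
from h import *
c=snap("wrist","w9");snap("scene","a9",(215,180,375,320),4);snap("side","s9",(185,150,325,295),4);st()
E
```

```text
time_s: 13.05
tool_pos: [0.592, 0.1351, 0.0413]
tool_rot: [-90.2, 0.3, -5.7]
force: [0.4, -1.3, -1.3]
grip_width: 0.0452
13.2 [0.5939 0.137  0.0441] [-9.003e+01  4.000e-02 -5.620e+00] [ 0.2 -0.2 -2. ] 45.3
```

View pics/w9.png

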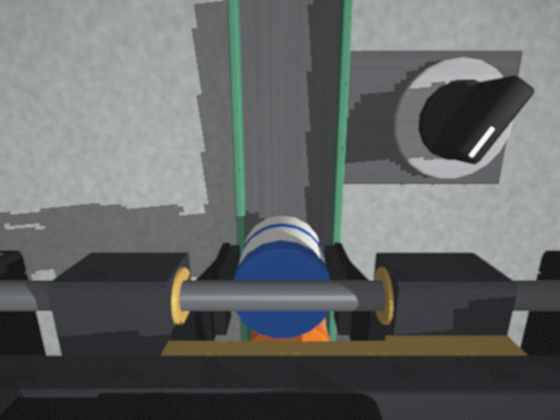

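View pics/a9.png

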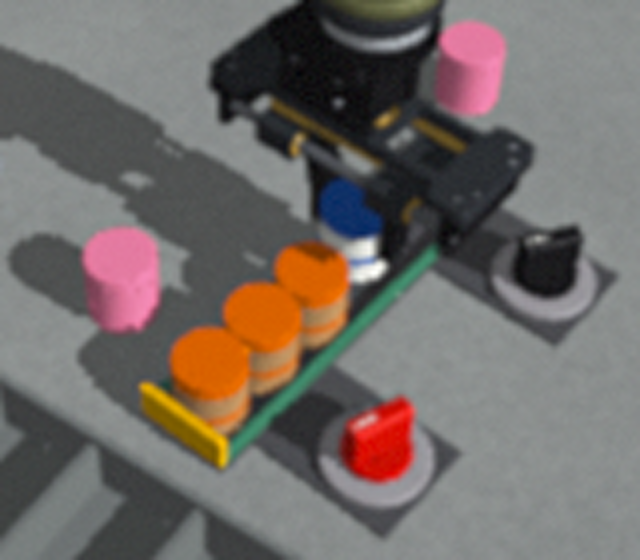

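```bash
python3 -m pendant '[0,0.05,-0.2,0,0,0,40, 0,0,-0.2,0,0,0,40, 0,0,0,0,0,0,40]' 45;  python3 - <<'E'
from h import *
c=snap("wrist","w10",(200,180,380,350),3);snap("scene","a10",(215,180,375,320),4);st()
E
```

```text
time_s: 13.58
tool_pos: [0.5932, 0.1402, 0.0276]
tool_rot: [-90.0, 0.1, -5.5]
force: [-0.2, 0.4, -1.2]
grip_width: 0.0452
13.68 [0.5939 0.1405 0.0284] [-9.0e+01  1.0e-02 -5.5e+00] [-0.4 -0.4 -1.4] 45.2
```

View pics/w10.png

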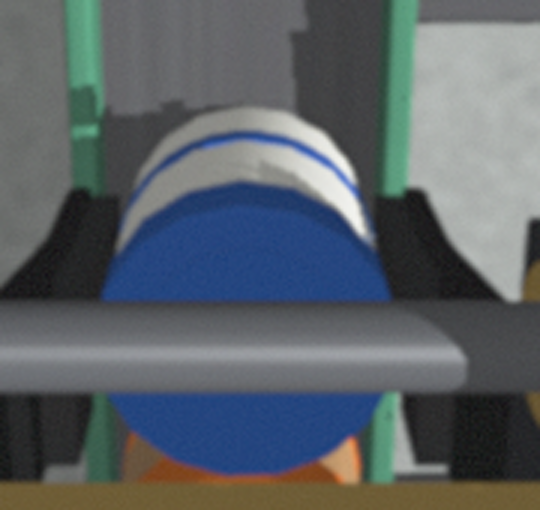

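View pics/a10.png

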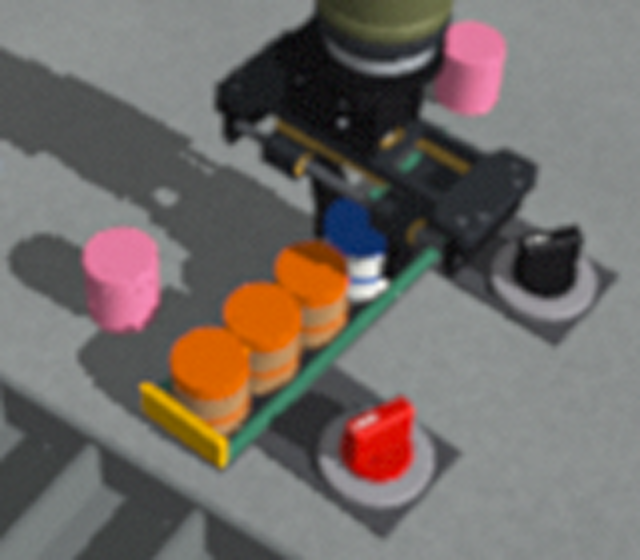

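```bash
python3 -m pendant '[0,0,-0.1,0,0,0,40, 0.06,-0.006,0,0,0,0,40, 0,0,0,0,0,0,40]' 45;  python3 -m pendant '[0.04,-0.004,0,0,0,0,40,0,0,0,0,0,0,40]'
```

```text
time_s: 14.05
tool_pos: [0.5959, 0.1401, 0.0243]
tool_rot: [-90.0, 0.1, -5.5]
force: [-1.3, -0.5, -2.0]
grip_width: 0.0452
time_s: 14.3
tool_pos: [0.596, 0.1402, 0.0242]
tool_rot: [-90.1, 0.2, -5.5]
force: [-5.9, -1.2, 1.1]
grip_width: 0.0452
```

```bash
python3 -m pendant '[0,0,0,0,0,0,62, 0,0,0,0,0,0,62, 0,0,0,0,0,0,62, 0,0,0.5,0,0,0,66, 0,0,1,0,0,0,66, 0,-0.5,1,0,0,0,66, -0.1,-1,0.5,0,0,0,66, -0.1,-1,0,0,0,0,66, -0.1,-1,0,0,0,0,66, -0.1,-1,0,0,0,0,66]' 30;  python3 -m pendant '[-0.1,-1,0,0,0,0,66,-0.1,-1,0,0,0,0,66,-0.1,-1,0,0,0,0,66,-0.1,-1,0,0,0,0,66,-0.05,-1,0,0,0,0,66,0,-1,0,0,0,0,66,0,-1,-0.3,0,0,0,66,0,-0.3,-0.8,0,0,0,66,0,0,0,0,0,0,66,0,0,0,0,0,0,66]'
python3 - <<'E'
from h import *
c=snap("wrist","w11");snap("scene","a11",(110,130,380,320),2.9);st();print(env.get_obs()["qpos"].round(1))
E
```

```text
time_s: 15.55
tool_pos: [0.5824, -0.0412, 0.1465]
tool_rot: [-90.0, -0.1, -5.5]
force: [1.5, -0.9, -0.0]
grip_width: 0.0658
time_s: 16.8
tool_pos: [0.5652, -0.3308, 0.1024]
tool_rot: [-90.0, -0.1, -5.4]
force: [0.6, 0.1, 0.5]
grip_width: 0.0659
16.9 [ 0.5655 -0.3308  0.1028] [-90.04  -0.17  -5.39] [ 0.7  0.3 -0.1] 66.0
[ 48.9  25.8 -27.   89.8  12.3  67.2 104. ]
```

View pics/w11.png

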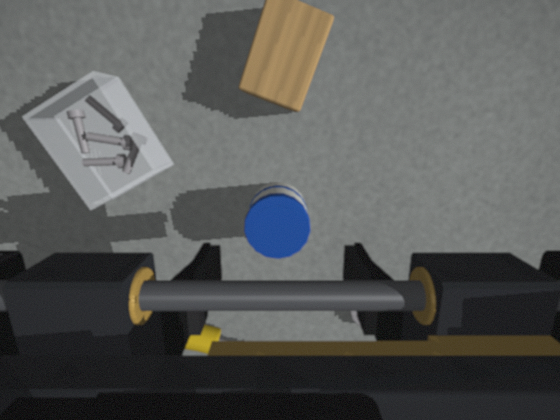

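View pics/a11.png

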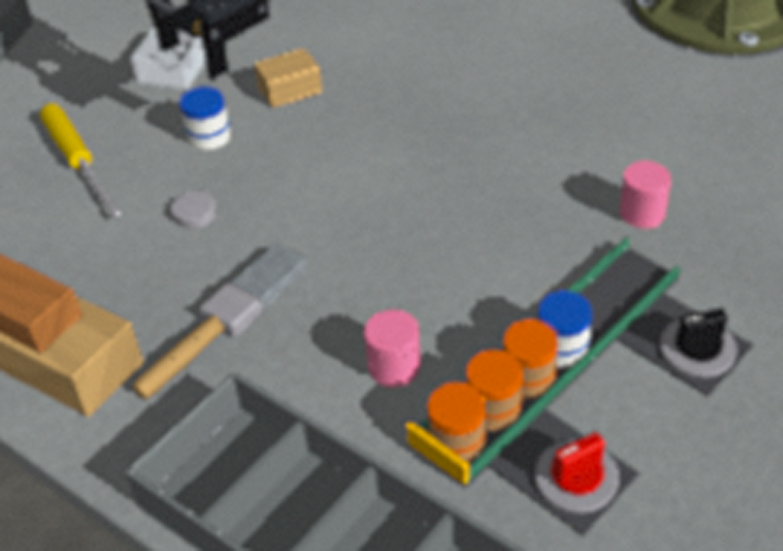

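New tin 1 stands in the lane against the old row. The second tin's lid is at wrist (277,224); its grasp is free of tub and offcut.

```bash
python3 -m pendant '[-0.08,-0.07,-0.6,0,0,0,66, 0,0,-0.8,0,0,0,66, 0,0,-0.65,0,0,0,66, 0,0,0,0,0,0,66, 0,0,0,0,0,0,40, 0,0,0,0,0,0,40, 0,0,0,0,0,0,40, 0,0,0,0,0,0,40]' 30;  python3 - <<'E'
from h import *
c=snap("wrist","w12");st()
E
```

```text
time_s: 17.9
tool_pos: [0.5616, -0.335, 0.02]
tool_rot: [-90.0, -0.1, -5.5]
force: [-1.1, 1.5, 5.4]
grip_width: 0.0454
17.95 [ 0.5616 -0.335   0.02  ] [-90.04  -0.1   -5.51] [-0.8  0.9  6. ] 45.1
```

View pics/w12.png

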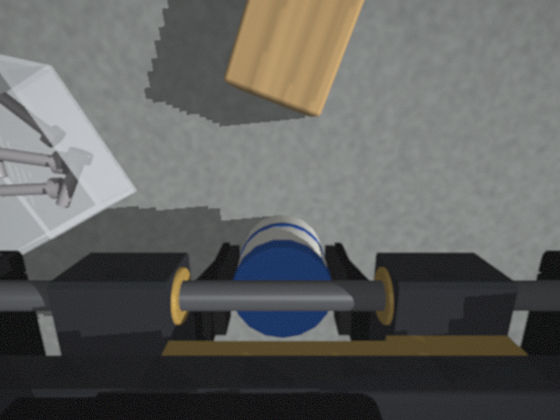

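```bash
python3 -m pendant '[0,0,0.15,0,0,0,40, 0,0.5,0,0,0,0,40, -0.05,1,0,0,0,0,40, -0.05,1,0,0,0,0,40, -0.05,1,0,0,0,0,40, -0.05,1,0,0,0,0,40, -0.05,1,0,0,0,0,40, -0.05,1,0.3,0,0,0,40, -0.05,1,0.4,0,0,0,40, 0,0.5,0.2,0,0,0,40]' 45;  python3 -m pendant '[0,0,0,0,0,0,40]'; python3 - <<'E'
from h import *
c=snap("wrist","w13");snap("scene","a13",(180,130,380,320),3.2);st()
E
```

```text
time_s: 19.2
tool_pos: [0.5461, -0.0109, 0.0612]
tool_rot: [-90.0, -0.0, -5.2]
force: [-1.1, -0.2, -0.3]
grip_width: 0.0447
time_s: 19.32
tool_pos: [0.5469, -0.0131, 0.061]
tool_rot: [-90.0, -0.1, -5.3]
force: [-0.5, -0.7, -1.3]
grip_width: 0.0452
19.43 [ 0.5464 -0.0165  0.06  ] [-9.007e+01  4.000e-02 -5.590e+00] [ 0.2 -1.3 -2.2] 45.1
```

View pics/a13.png

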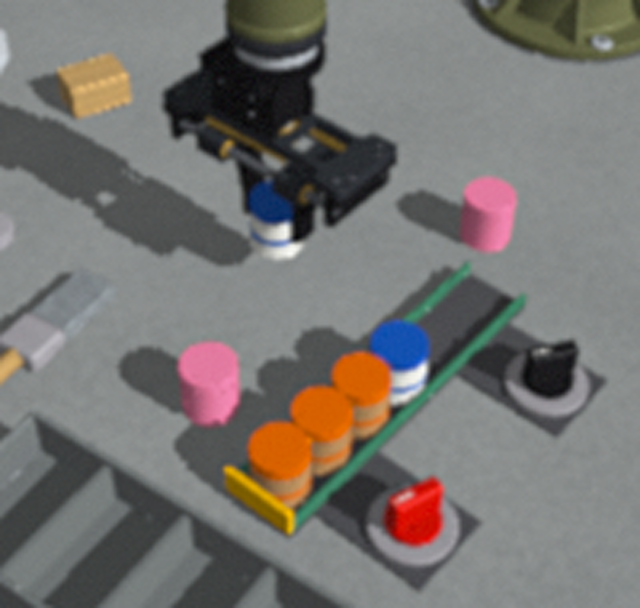

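```bash
python3 -m pendant '[0,0.6,0,0,0,0,40, 0,1,0,0,0,0,40, 0,1,0,0,0,0,40, 0,1,0,0,0,0,40, 0,0.4,0,0,0,0,40, 0,0,-0.4,0,0,0,40, 0,0,-0.35,0,0,0,40,0,0,0,0,0,0,40]' 45;  python3 - <<'E'
from h import *
c=snap("wrist","w14",(200,180,380,350),3);snap("scene","a14",(215,180,375,320),4);st()
E
```

```text
time_s: 20.42
tool_pos: [0.5454, 0.1425, 0.0282]
tool_rot: [-90.1, 0.2, -5.7]
force: [-0.1, 0.4, -0.7]
grip_width: 0.0456
20.52 [0.5467 0.1438 0.0301] [-9.003e+01  5.000e-02 -5.610e+00] [-0.2 -0.3 -1. ] 45.2
```

View pics/w14.png

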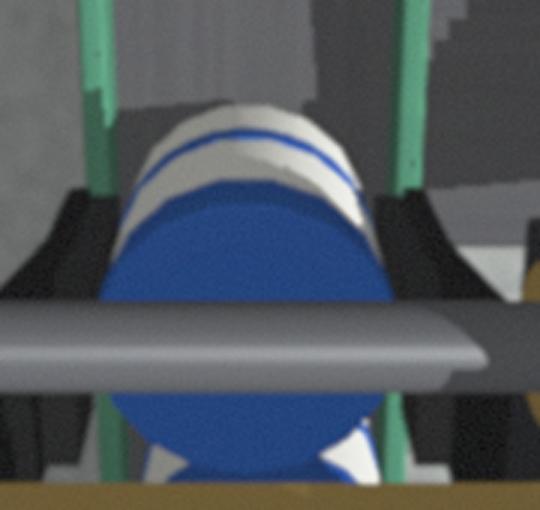

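View pics/a14.png

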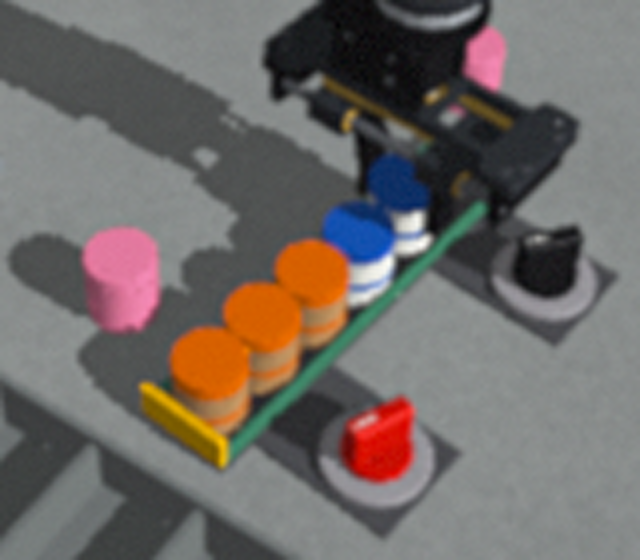

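```bash
python3 -m pendant '[0,0.05,-0.1,0,0,0,40, 0,0,-0.05,0,0,0,40, 0.06,-0.006,0,0,0,0,40,0.04,-0.004,0,0,0,0,40, 0,0,0,0,0,0,40]' 45;  python3 -m pendant '[0.05,-0.005,0,0,0,0,40,0,0,0,0,0,0,40]'
```

```text
time_s: 21.15
tool_pos: [0.5507, 0.1468, 0.0246]
tool_rot: [-90.0, 0.0, -5.5]
force: [-1.2, 0.0, -1.4]
grip_width: 0.0451
time_s: 21.4
tool_pos: [0.5509, 0.1469, 0.0242]
tool_rot: [-90.0, 0.2, -5.5]
force: [-5.5, -0.2, 0.4]
grip_width: 0.045
```

```bash
python3 -m pendant '[0,0,0,0,0,0,60, 0,0,0,0,0,0,60, 0,0,0,0,0,0,60, 0,0,0.7,0,0,0,60, 0,0,0.8,0,0,0,60, -0.7,0.06,0,0,0,0,0, -0.4,0.04,0,0,0,0,0,0,0,0,0,0,0,0,0,0,0,0,0,0,0]' 30;  python3 - <<'E'
from h import *
c=snap("wrist","w15");snap("scene","a15",(215,180,375,320),4);st()
E
```

```text
time_s: 22.52
tool_pos: [0.5094, 0.1502, 0.0845]
tool_rot: [-90.0, -0.0, -5.5]
force: [0.3, -0.6, 0.5]
grip_width: 0.0278
22.62 [0.5094 0.1504 0.0844] [-89.97  -0.    -5.55] [ 0.6 -0.2 -0.6] 19.4
```

View pics/w15.png

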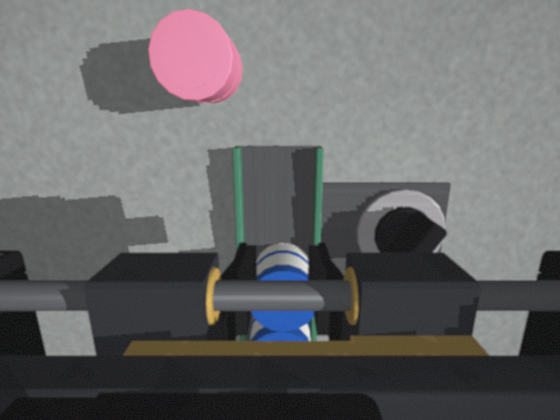

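View pics/a15.png

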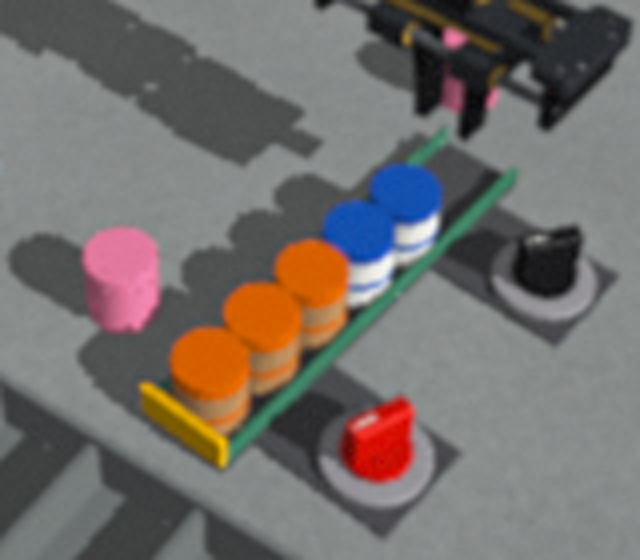

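Row of five looks right. Now a firming push from behind with closed fingers.

```bash
python3 -m pendant '[-0.1,0.01,0,0,0,0,0, 0,0,-0.5,0,0,0,0, 0,0,-0.8,0,0,0,0, 0,0,-0.45,0,0,0,0, 0,0,0,0,0,0,0, 0.1,-0.01,0,0,0,0,0, 0.1,-0.01,0,0,0,0,0, 0.05,-0.005,0,0,0,0,0, 0,0,0,0,0,0,0]' 20; python3 -m pendant '[0.05,-0.005,0,0,0,0,0,0.05,-0.005,0,0,0,0,0]';python3 -m pendant '[0.05,-0.005,0,0,0,0,0,0,0,0,0,0,0,0]'
```

```text
time_s: 23.75
tool_pos: [0.5153, 0.15, 0.015]
tool_rot: [-90.0, -0.0, -5.5]
force: [-0.9, -0.6, -0.7]
grip_width: 0.0004
time_s: 24.0
tool_pos: [0.5188, 0.1496, 0.0146]
tool_rot: [-90.0, -0.0, -5.5]
force: [-0.0, -0.1, 0.3]
grip_width: 0.0004
time_s: 24.25
tool_pos: [0.5199, 0.1495, 0.0144]
tool_rot: [-90.0, 0.1, -5.5]
force: [-2.9, 0.3, 2.0]
grip_width: 0.0003
```

```bash
python3 -m pendant '[0.04,-0.004,0,0,0,0,0,0,0,0,0,0,0,0]';python3 -m pendant '[0.05,-0.005,0,0,0,0,0,0,0,0,0,0,0,0]'
```

```text
time_s: 24.5
tool_pos: [0.52, 0.1496, 0.0142]
tool_rot: [-90.1, 0.2, -5.5]
force: [-6.7, 0.9, 4.3]
grip_width: 0.0006
time_s: 24.75
tool_pos: [0.5202, 0.1497, 0.014]
tool_rot: [-90.1, 0.4, -5.4]
force: [-10.6, 0.8, 8.9]
grip_width: 0.0003
```

```bash
python3 -m pendant '[-0.2,0.02,0,0,0,0,0, 0,0,1,0,0,0,0, 0,0,1,0,0,0,40, 0,0.2,1,0,0,0,40, 0.8,0.35,0,0,0,-0.5,40, 1,0.35,0,0,0,-0.5,40, 1,0.35,0,0,0,-0.5,40, 1,0.35,0,0,0,-0.4,40, 1,0.25,0,0,0,0,40, 1,0,0,0,0,0,40]' 20;python3 -m pendant '[0,0,0,0,0,0,40,0,0,0,0,0,0,40]'; python3 - <<'E'
from h import *
c=snap("wrist","w16");snap("scene","a16",(180,130,380,320),3.2);st();print(env.get_obs()["qpos"].round(1))
E
```

```text
time_s: 26.0
tool_pos: [0.7499, 0.2252, 0.1345]
tool_rot: [-89.9, -0.1, -24.4]
force: [0.2, 0.8, 1.7]
grip_width: 0.0397
time_s: 26.25
tool_pos: [0.7479, 0.224, 0.1342]
tool_rot: [-90.0, 0.0, -24.5]
force: [0.1, -0.7, -0.3]
grip_width: 0.0398
26.35 [0.7476 0.2242 0.1352] [-8.998e+01 -2.000e-02 -2.446e+01] [ 0.4  0.7 -0.1] 40.2
[  0.5  40.9 -33.2  65.5  21.4  79.3  35.6]
```

View pics/w16.png

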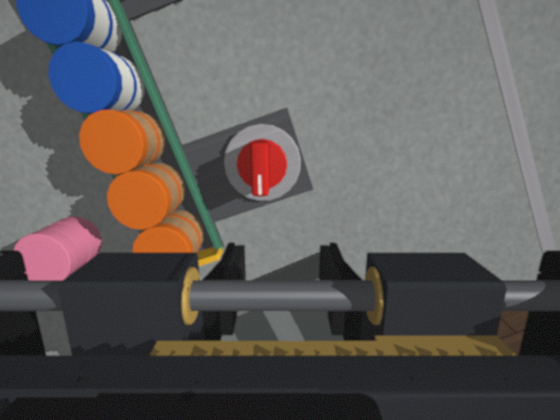

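View pics/a16.png

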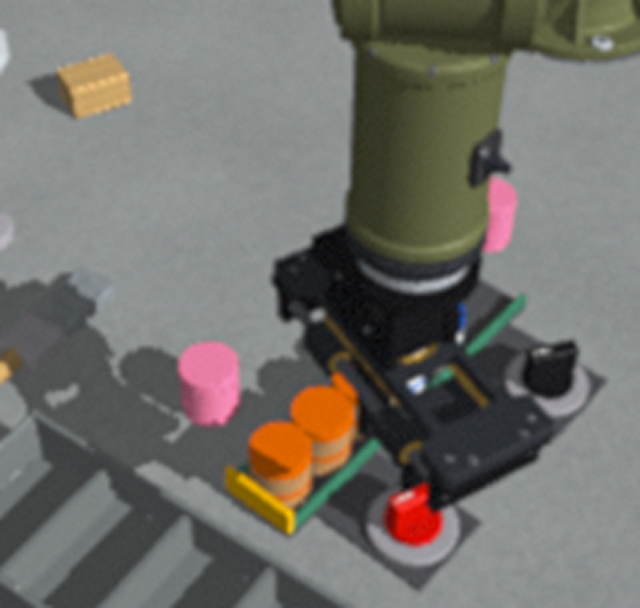

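```bash
python3 - <<'E'
from h import *
c=snap("wrist","w17",(200,100,330,220),5);st()
print(onz(c,263,161,.018).round(4),onz(c,261,168,.048).round(4))
E
```

```text
26.4 [0.7476 0.2242 0.1354] [-8.998e+01 -4.000e-02 -2.446e+01] [ 0.6  0.1 -0.1] 39.8
[0.7046 0.2254 0.018 ] [0.7059 0.2249 0.048 ]
```

View pics/w17.png

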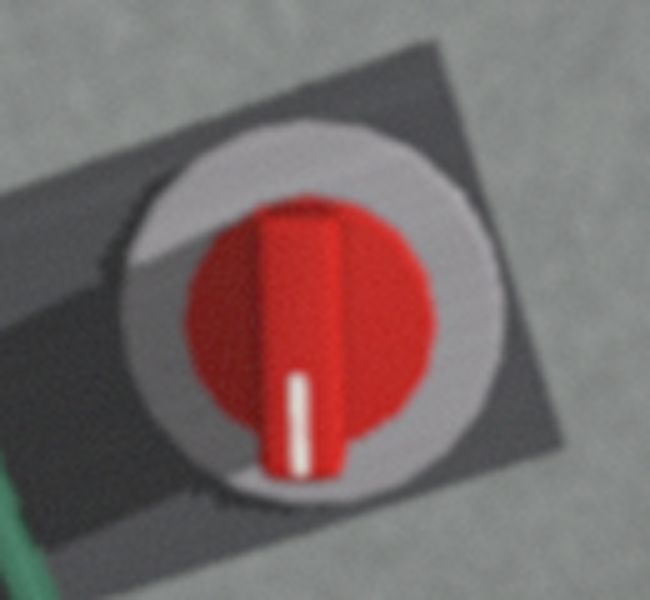

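```bash
python3 -m pendant '[-0.5,0,-0.5,0,0,0,40, -0.53,0.01,-0.5,0,0,0,40, 0,0,-0.6,0,0,0,40, 0,0,0,0,0,0,40, 0,0,0,0,0,0,40]' 20; python3 - <<'E'
from h import *
c=snap("wrist","w18");snap("side","s18",(165,150,345,290),4.4);st()
t=env.get_obs()["tool_pos"];print(proj(c,[t[0],t[1],.048]),proj(c,[.7055,.225,.048]))
E
```

```text
time_s: 27.02
tool_pos: [0.7077, 0.2243, 0.0721]
tool_rot: [-89.9, -0.1, -24.5]
force: [-0.1, 0.0, -0.2]
grip_width: 0.0401
27.12 [0.7081 0.2246 0.0723] [-89.89  -0.11 -24.52] [-0.5  0.2  0.1] 40.2
[283.35791324 245.88894091] [282.20651809 242.0703218 ]
```

View pics/w18.png

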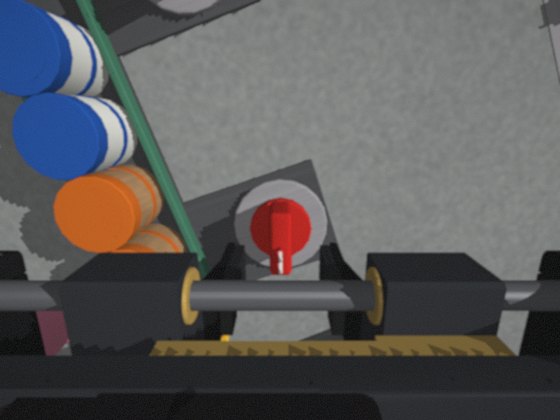

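View pics/s18.png

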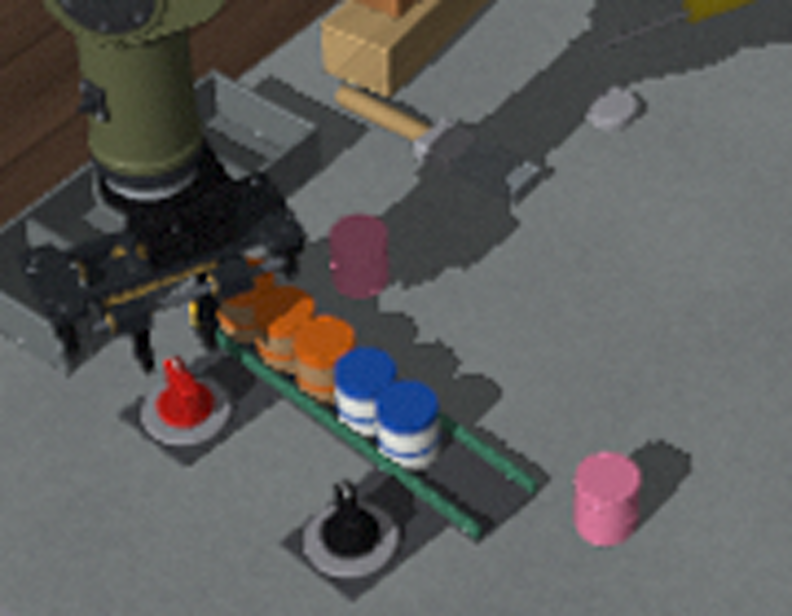

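```bash
python3 - <<'E'
from h import *
c=cam("wrist")
im=c["image"][150:290,220:345,::-1]; cv2.imwrite("pics/w19.png",cv2.resize(im,None,fx=4.2,fy=4.2,interpolation=cv2.INTER_CUBIC))
print(onz(c,281,222.5,.018).round(4),onz(c,281.5,236,.048).round(4)); st()
E
```

```text
[0.7032 0.2256 0.018 ] [0.7022 0.2265 0.048 ]
27.18 [0.708  0.2246 0.0721] [-89.9   -0.1  -24.53] [ 0.3 -0.8 -0.4] 39.9
```

View pics/w19.png

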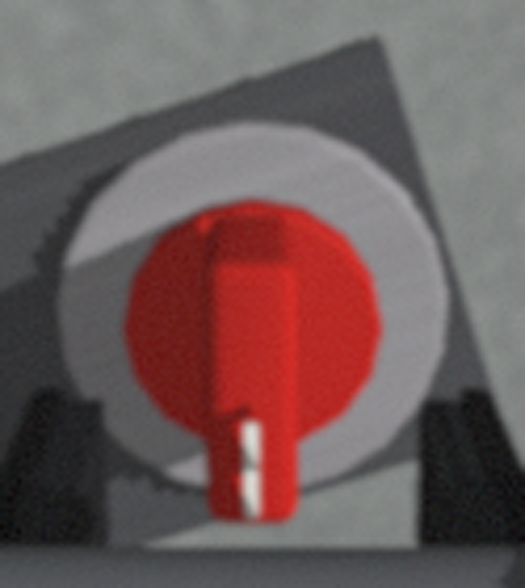

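```bash
python3 -m pendant '[-0.06,0.01,-0.6,0,0,0,40, 0,0,-0.6,0,0,0,40, 0,0,0,0,0,0,40, 0,0,0,0,0,0,8, 0,0,0,0,0,0,8, 0,0,0,0,0,0,8, 0,0,0,0,0,0,8]' 20; python3 - <<'E'
from h import *
st(); o=env.get_obs();print(o["wrist_torque"].round(2),o["qpos"].round(1))
E
```

```text
time_s: 28.05
tool_pos: [0.7049, 0.2246, 0.0231]
tool_rot: [-90.0, -0.0, -24.5]
force: [-1.3, -1.0, 1.4]
grip_width: 0.014
28.05 [0.7049 0.2246 0.0231] [-9.000e+01 -2.000e-02 -2.452e+01] [-1.3 -1.   1.4] 14.0
[-0.03 -0.03 -0.05] [  1.8  41.3 -32.6  78.8  22.8  66.4  32. ]
```

```bash
python3 -m pendant '[0,0,0,0,0,-0.8,8, 0,0,0,0,0,-0.9,8, 0,0,0,0,0,-0.9,8, 0,0,0,0,0,-0.9,8, 0,0,0,0,0,-0.9,8, 0,0,0,0,0,-0.9,8, 0,0,0,0,0,-0.9,8, 0,0,0,0,0,-0.9,8, 0,0,0,0,0,-0.9,8, 0,0,0,0,0,0,8]' 25; python3 - <<'E'
from h import *
st(); o=env.get_obs();print(o["wrist_torque"].round(2),o["qpos"].round(1))
E
```

```text
time_s: 29.3
tool_pos: [0.709, 0.2264, 0.0232]
tool_rot: [-89.5, 0.3, -104.6]
force: [10.5, 3.9, -6.3]
grip_width: 0.0136
29.3 [0.709  0.2264 0.0232] [ -89.52    0.35 -104.56] [10.5  3.9 -6.3] 13.6
[ 0.81 -2.37 -0.  ] [ -8.3  38.3 -17.   79.2  11.6  63.7 -41.4]
```

```bash
python3 -m pendant '[0.09,-0.05,0,0,0,-0.2,8, 0,0,0,0,0,-0.9,8, 0,0,0,0,0,-0.9,8, 0,0,0,0,0,-0.9,8, 0,0,0,0,0,-0.9,8, 0,0,0,0,0,-0.9,8, 0,0,0,0,0,-0.9,8, 0,0,0,0,0,-0.9,8, 0,0,0,0,0,-0.9,8, 0,0,0,0,0,0,8]' 25; python3 - <<'E'
from h import *
st(); o=env.get_obs();print(o["wrist_torque"].round(2),o["qpos"].round(1))
E
```

```text
time_s: 30.55
tool_pos: [0.7118, 0.223, 0.0232]
tool_rot: [-90.1, 0.4, -178.6]
force: [7.1, 1.1, -4.2]
grip_width: 0.0138
30.55 [0.7118 0.223  0.0232] [ -90.06    0.43 -178.59] [ 7.1  1.1 -4.2] 13.8
[ 0.33 -1.7  -0.1 ] [ -18.    37.4   -2.2   79.2    1.6   63.1 -109. ]
```

```bash
python3 -m pendant '[0,0,0,0,0,-0.7,8, 0,0,0,0,0,-0.7,8, 0,0,0,0,0,-0.4,8, 0,0,0,0,0,0,8]'; python3 -c "
from h import *
st(); o=env.get_obs();print(o['wrist_torque'].round(2),o['qpos'].round(1))"
python3 -m pendant '[0,0,0,0,0,-0.4,8, 0,0,0,0,0,-0.3,8, 0,0,0,0,0,0,8]'; python3 -c "
from h import *
st(); o=env.get_obs();print(o['wrist_torque'].round(2),o['qpos'].round(1))"
```

```text
time_s: 31.05
tool_pos: [0.7116, 0.222, 0.0232]
tool_rot: [-90.1, 0.4, 163.4]
force: [7.2, -0.6, -4.0]
grip_width: 0.0137
31.05 [0.7116 0.222  0.0232] [-90.11   0.37 163.42] [ 7.2 -0.6 -4. ] 13.7
[ 0.01 -1.53 -0.06] [ -20.4   37.3    1.4   79.3   -0.8   63.  -125.5]
time_s: 31.42
tool_pos: [0.7113, 0.2217, 0.0232]
tool_rot: [-90.1, 0.3, 156.5]
force: [6.7, -0.3, -3.3]
grip_width: 0.0142
31.43 [0.7113 0.2217 0.0232] [-90.1    0.35 156.52] [ 6.7 -0.3 -3.3] 14.2
[-0.14 -1.37  0.49] [ -21.3   37.3    2.8   79.3   -1.7   63.  -131.8]
```

```bash
python3 -m pendant '[0,0,0,0,0,-0.3,8, 0,0,0,0,0,0,8, 0,0,0,0,0,0,8]'; python3 -c "
from h import *
st(); o=env.get_obs();print(o['wrist_torque'].round(2),o['qpos'].round(1))"
```

```text
time_s: 31.8
tool_pos: [0.7112, 0.2218, 0.0232]
tool_rot: [-90.1, 0.3, 153.6]
force: [6.3, -0.9, -1.4]
grip_width: 0.0147
31.8 [0.7112 0.2218 0.0232] [-90.12   0.33 153.56] [ 6.3 -0.9 -1.4] 14.7
[-0.14 -1.28  0.6 ] [ -21.7   37.3    3.4   79.4   -2.1   63.1 -134.5]
```

```bash
python3 -m pendant '[0,0,0,0,0,0,40, 0,0,0,0,0,0,40, 0,0,0,0,0,0,40, 0,0,0.5,0,0,0,40, 0,0,1,0,0,0,40, 0,0,1,0,0,0,40, -0.7,0,0,0,0,0,40,0,0,0,0,0,0,40]'; python3 -c "
from h import *
st();snap('wrist','w20')"
```

```text
time_s: 32.8
tool_pos: [0.6796, 0.2237, 0.1251]
tool_rot: [-90.1, 0.0, 153.6]
force: [0.1, 0.5, -0.7]
grip_width: 0.0397
32.8 [0.6796 0.2237 0.1251] [-9.0110e+01  3.0000e-02  1.5357e+02] [ 0.1  0.5 -0.7] 39.7
```

View pics/w20.png

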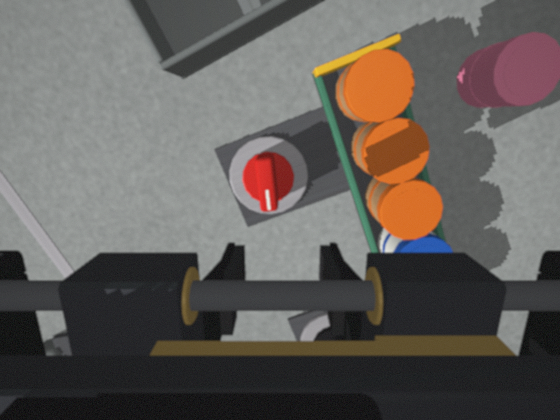

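```bash
python3 -c "
from h import *
c=snap('wrist','w21',(220,120,320,230),5);st()"
```

```text
32.9 [0.6807 0.2228 0.1236] [-9.0050e+01  6.0000e-02  1.5351e+02] [ 1.1  0.  -0.3] 40.1
```

View pics/w21.png

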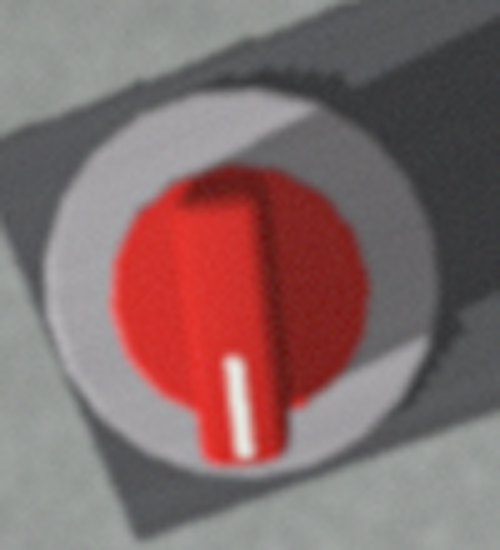

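```bash
python3 -c "
from h import *
c=cam('wrist')
g=lambda u,v:onz(c,220+u/5,120+v/5,.048)
for p,q in (((214,205),(243,460)),((176,205),(203,440)),((252,205),(287,440)),((233,358),(244,458))):
    d=g(*q)-g(*p);print(np.degrees(np.arctan2(d[1],d[0])).round(1))
"
```

```text
159.1
158.8
161.5
158.9
```

```bash
python3 -m pendant '[-0.3,0.04,0,0,0,1,40, -0.3,0.04,0,0,0,1,40, -0.3,0.04,0,0,0,1,40, -0.3,0.04,0,0,0,1,40, -0.3,0.04,0,0,0,1,40, -0.3,0.04,0,0,0,1,40, -0.3,0.04,0,0,0,1,40, -0.3,0.04,0,0,0,1,40, -0.3,0.04,0,0,0,1,40, 0,0.04,0,0,0,1,40]'; python3 -m pendant '[0,0,0,0,0,1,40,0,0,0,0,0,1,40,0,0,0,0,0,1,40,0,0,0,0,0,1,40,0,0,0,0,0,1,40,0,0,0,0,0,1,40,0,0,0,0,0,0.65,40,0,0,0,0,0,0,40,0,0,0,0,0,0,40]'; python3 -c "
from h import *
st();c=snap('wrist','w22');print(env.get_obs()['qpos'].round(1));print(proj(c,[.5293,.2402,.048]))"
```

```text
time_s: 34.2
tool_pos: [0.5722, 0.2387, 0.1224]
tool_rot: [-90.0, -0.0, -106.2]
force: [1.1, 0.3, -0.4]
grip_width: 0.0399
time_s: 35.33
tool_pos: [0.5727, 0.2384, 0.1224]
tool_rot: [-90.0, 0.0, -40.2]
force: [-0.2, -0.3, 0.6]
grip_width: 0.0403
35.33 [0.5727 0.2384 0.1224] [-9.000e+01  1.000e-02 -4.015e+01] [-0.2 -0.3  0.6] 40.3
[ -5.4  20.3 -24.1  94.    8.8  67.6  18.3]
[246.67258059 175.5905756 ]
```

View pics/w22.png

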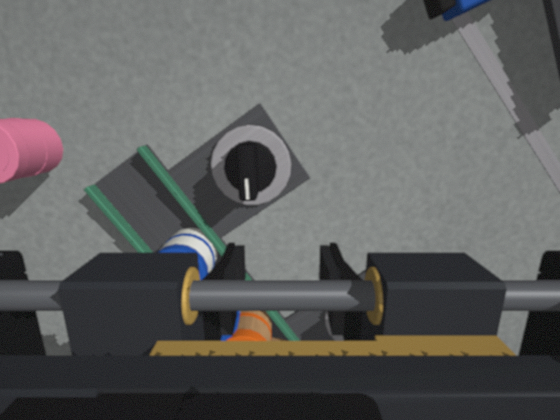

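```bash
python3 -c "
from h import *
c=snap('wrist','w23',(200,110,300,220),5);st();print(onz(c,252,165,.018))"
```

```text
35.42 [0.5725 0.2386 0.1225] [-90.     0.   -40.09] [-0.5  0.4  0.3] 40.0
[0.5273867  0.24348731 0.018     ]
```

View pics/w23.png

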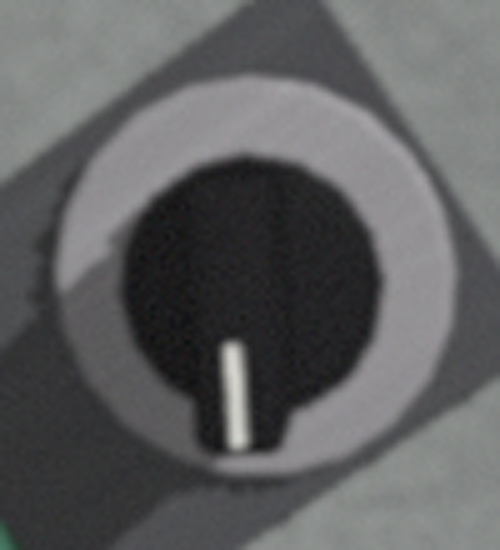

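```bash
python3 -c "
from h import *
c=cam('wrist')
g=lambda u,v:onz(c,200+u/5,110+v/5,.048)
d=g(239,448)-g(232,342);print(np.degrees(np.arctan2(d[1],d[0])).round(1))
"
python3 -m pendant '[-0.5,0.02,-0.5,0,0,0.2,40, -0.575,0.02,-0.5,0,0,0.1,40, 0,0,-0.5,0,0,0,40, 0,0,0,0,0,0,40, 0,0,0,0,0,0,40]' 20; python3 -c "
from h import *
st();c=snap('wrist','w24',(200,130,360,270),4.5)
"
```

```text
-38.0
time_s: 36.1
tool_pos: [0.5307, 0.2403, 0.0632]
tool_rot: [-89.9, -0.0, -37.1]
force: [0.4, 0.8, -0.1]
grip_width: 0.04
36.1 [0.5307 0.2403 0.0632] [-8.992e+01 -4.000e-02 -3.707e+01] [ 0.4  0.8 -0.1] 40.0
```

View pics/w24.png

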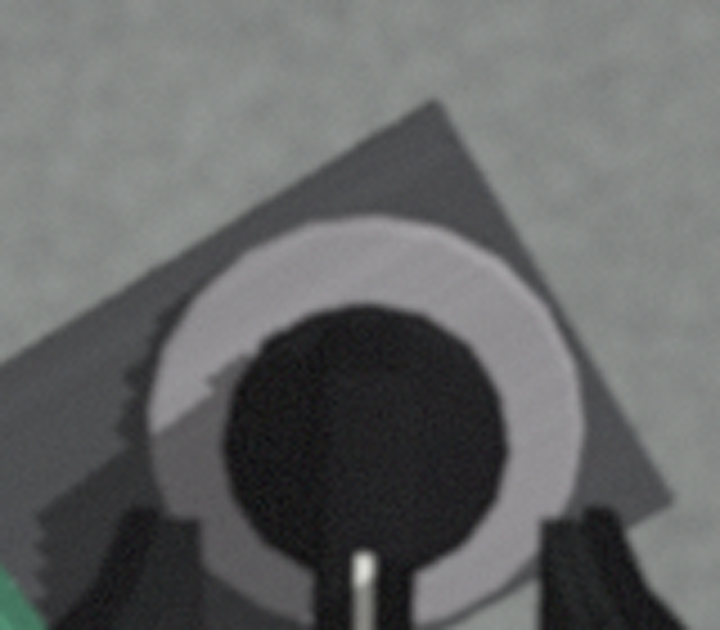

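Aligned with the bar; descend and grip.

```bash
python3 -m pendant '[-0.02,0,-0.5,0,0,0,40, 0,0,-0.5,0,0,0,40, 0,0,0,0,0,0,40, 0,0,0,0,0,0,8, 0,0,0,0,0,0,8, 0,0,0,0,0,0,8, 0,0,0,0,0,0,8]' 20; python3 -c "
from h import *
st();o=env.get_obs();print(o['wrist_torque'].round(2),o['qpos'].round(1))"
```

```text
time_s: 37.02
tool_pos: [0.5291, 0.2408, 0.023]
tool_rot: [-89.9, -0.0, -37.0]
force: [0.6, 1.0, -0.5]
grip_width: 0.014
37.02 [0.5291 0.2408 0.023 ] [-8.99e+01 -3.00e-02 -3.70e+01] [ 0.6  1.  -0.5] 14.0
[ 0.2  -0.38  0.03] [ -6.4  22.3 -24.5 104.4  11.   55.6  17.6]
```

```bash
python3 -m pendant '[0,0,0,0,0,-0.8,8, 0,0,0,0,0,-0.9,8, 0,0,0,0,0,-0.9,8, 0,0,0,0,0,-0.9,8, 0,0,0,0,0,-0.9,8, 0,0,0,0,0,-0.9,8, 0,0,0,0,0,-0.9,8, 0,0,0,0,0,-0.9,8, 0,0,0,0,0,-0.9,8, 0,0,0,0,0,0,8]' 25; python3 -c "
from h import *
st(); o=env.get_obs();print(o['wrist_torque'].round(2),o['qpos'].round(1))"
```

```text
time_s: 38.28
tool_pos: [0.5291, 0.2407, 0.023]
tool_rot: [-89.9, 0.1, -116.9]
force: [1.7, 1.5, -0.1]
grip_width: 0.0138
38.27 [0.5291 0.2407 0.023 ] [-8.994e+01  7.000e-02 -1.169e+02] [ 1.7  1.5 -0.1] 13.8
[ 0.21 -0.28 -0.01] [-17.8  20.7 -10.9 104.8   4.7  54.9 -57.6]
```

```bash
python3 -m pendant '[0,0,0,0,0,-0.8,8, 0,0,0,0,0,-0.9,8, 0,0,0,0,0,-0.9,8, 0,0,0,0,0,-0.9,8, 0,0,0,0,0,-0.9,8, 0,0,0,0,0,-0.9,8, 0,0,0,0,0,-0.9,8, 0,0,0,0,0,-0.9,8, 0,0,0,0,0,-0.8,8, 0,0,0,0,0,0,8]' 25; python3 -c "
from h import *
st(); o=env.get_obs();print(o['wrist_torque'].round(2),o['qpos'].round(1))"
python3 -m pendant '[0,0,0,0,0,-0.4,8, 0,0,0,0,0,-0.3,8, 0,0,0,0,0,0,8]'; python3 -c "
from h import *
st(); o=env.get_obs();print(o['wrist_torque'].round(2),o['qpos'].round(1))"
```

```text
time_s: 39.52
tool_pos: [0.5291, 0.2407, 0.023]
tool_rot: [-90.1, 0.1, 164.2]
force: [2.0, 1.6, 0.2]
grip_width: 0.0134
39.52 [0.5291 0.2407 0.023 ] [-9.0050e+01  6.0000e-02  1.6422e+02] [2.  1.6 0.2] 13.4
[ 0.33 -0.39  0.02] [ -28.8   20.2    2.1  105.2   -0.9   54.6 -132.2]
time_s: 39.9
tool_pos: [0.529, 0.2407, 0.023]
tool_rot: [-90.0, 0.1, 157.3]
force: [2.1, 1.2, 1.5]
grip_width: 0.0141
39.9 [0.529  0.2407 0.023 ] [-9.0040e+01  5.0000e-02  1.5732e+02] [2.1 1.2 1.5] 14.1
[ 0.31 -0.3   0.51] [ -29.8   20.2    3.2  105.2   -1.3   54.6 -138.7]
```

```bash
python3 -m pendant '[0,0,0,0,0,-0.3,8, 0,0,0,0,0,0,8, 0,0,0,0,0,0,8]'; python3 -c "
from h import *
st(); o=env.get_obs();print(o['wrist_torque'].round(2))"
python3 -m pendant '[0,0,0,0,0,0,40, 0,0,0,0,0,0,40, 0,0,0,0,0,0,40, 0,0,0.5,0,0,0,40, 0,0,1,0,0,0,40, 0,0,1,0,0,0,40, -0.7,0,0.3,0,0,0,40,0,0,0.3,0,0,0,40,0,0,0,0,0,0,40]'; python3 -c "
from h import *
st();c=snap('wrist','w25');snap('side','s25',(165,150,345,290),4.4);snap('scene','a25',(215,180,375,320),4)"
```

```text
time_s: 40.28
tool_pos: [0.5287, 0.2408, 0.023]
tool_rot: [-90.0, 0.0, 154.2]
force: [0.7, 2.3, 3.3]
grip_width: 0.0148
40.27 [0.5287 0.2408 0.023 ] [-9.0040e+01  1.0000e-02  1.5416e+02] [0.7 2.3 3.3] 14.8
[ 0.48 -0.05  0.51]
time_s: 41.4
tool_pos: [0.5015, 0.2403, 0.1474]
tool_rot: [-90.1, 0.1, 154.0]
force: [0.2, 0.0, 0.1]
grip_width: 0.0399
41.4 [0.5015 0.2403 0.1474] [-9.0080e+01  8.0000e-02  1.5397e+02] [0.2 0.  0.1] 39.9
```

View pics/w25.png

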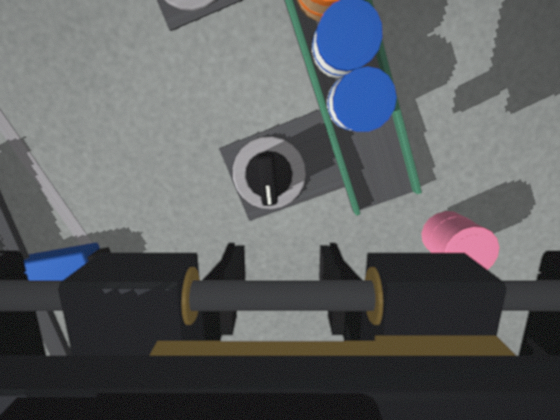

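View pics/s25.png

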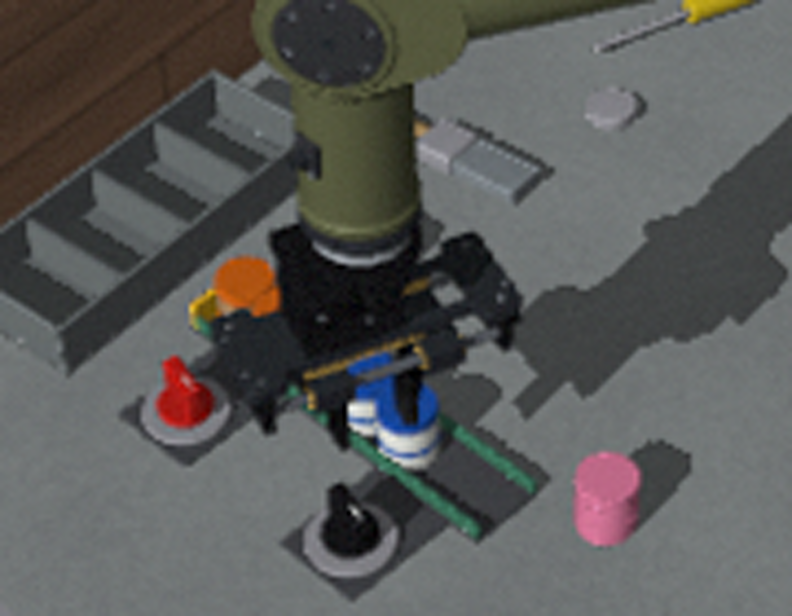

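View pics/a25.png

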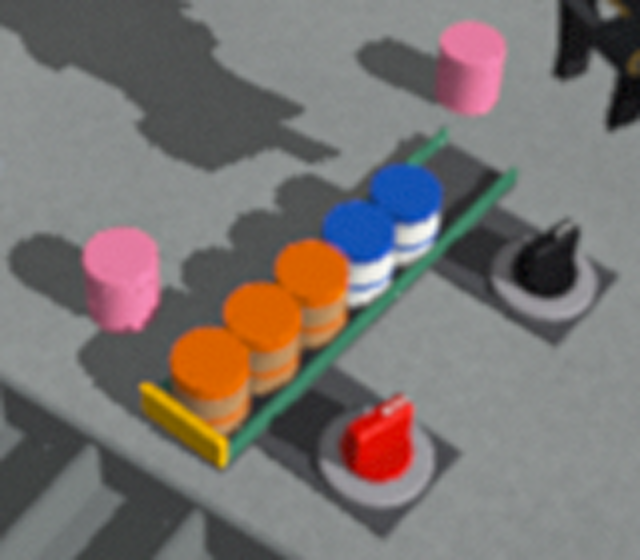

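```bash
python3 -c "
from h import *
c=cam('scene');im=c['image'];hsv=cv2.cvtColor(im,cv2.COLOR_RGB2HSV)
p=[onz(c,215+u/4,180+v/4,.054)[:2] for u,v in ((210,358),(262,313),(312,269),(358,230),(406,193))]
for a in p: d=a-[.609,.137]; print(a.round(4),(d@[-.9954,.0958]+.15).round(4),(d@[-.0958,-.9954]).round(4))
print(np.linalg.norm(np.diff(p,axis=0),axis=1).round(4)); cv2.imwrite('pics/a26.png',cv2.resize(im[210:300,250:340,::-1],None,fx=6.5,fy=6.5,interpolation=cv2.INTER_CUBIC))"
```

```text
[0.7355 0.1244] 0.0229 0.0004
[0.6906 0.1302] 0.0681 -0.0011
[0.6447 0.1358] 0.1144 -0.0022
[0.6012 0.1419] 0.1583 -0.0041
[0.5562 0.1502] 0.2038 -0.0081
[0.0452 0.0463 0.0439 0.0457]
```

View pics/a26.png

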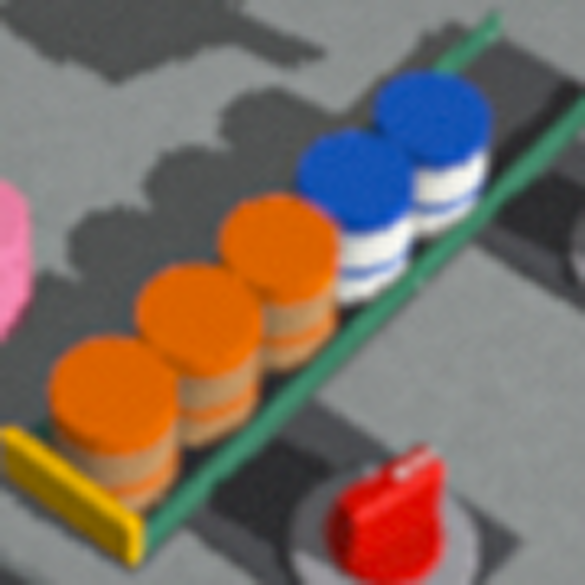

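```bash
python3 -c "
from h import *
env.sign_off();st()"
```

```text
the job is handed in; nothing more can be done
the job is handed in; nothing more can be done
```

The rack is restocked in first-in-first-out order and both clamp knobs are at their end stops. The job was handed in at about 41 s of the 210 s allowed; the hand-in reported no verdict.

**What I did:**
- I pushed the three old tins forward to the yellow stop. Only two new tins were in the scene.
- I placed both new tins behind the old ones, then pressed the whole row from behind. It stood firm at about 10 N.
- I turned the red knob first and then the black one, each clockwise in one grip until it would turn no further.

**Last checks:**
- **Row:** the scene camera shows five upright tins in the order old, old, old, new, new. Their centres are 44 to 46 mm apart for 46 mm tins, with the first 22.9 mm behind the stop.
- **Row alignment:** that same picture puts the last tin 8 mm off the lane's centre line. The lane allows only 4 mm, so I took that as camera and pixel-reading error.
- **Red knob:** the wrist torque rose to 0.5–0.6 N m and the pads started to twist on the bar. In the picture the bar lies at about 159.5°, against 159.7° expected at 3.4 rad.
- **Black knob:** the torque reached 0.5 N m with the same twisting at the same angle. I compared its bar with the red one by eye only and did not measure it.
- **Everything else:** the pink look-alikes, brush, bearing, screwdriver, offcut and tub looked undisturbed in the pictures that showed them. I took no full-scene picture at the end.

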